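# Unclamp the bracket and lay it on the filing rest

## Task

Free the steel angle bracket from the drilling jig by flipping the orange-handled toggle clamp arm up and over past its centre until it stays thrown back, then lift the bracket out and set it down on the sloped filing rest without dropping it. It must lie flat on the slope, centred across the rest, with its upright leg on the downhill side and pushed down square against the lip. Leave the clamp open, let go of everything, and leave the file, the tin and the tape spool alone.

Things in the scene. Friction and masses are not known exactly. Their poses are not given: they have to be found in the camera images.
- clamp_arm (a joint): Opening angle of the toggle clamp arm: 0 = clamped (arm level, pad on the bracket), grows as its free end swings up and back over the hinge; stop at 2.18 rad. An over-centre spring pulls it shut below 1.05 rad and throws it open above; lifting takes up to about 0.9 N m (6 N at the grip). Let go short of the centre it snaps shut.
- clamp_grip (a point): Middle of the orange grip sleeve at the free end of the clamp arm, 160 mm from the hinge. Sleeve 20 mm wide (along the hinge axis), 17 mm thick, 64 mm long. Its x axis is the hinge axis; -y points along the arm away from the hinge. Clamped, it lies level 64 mm above the counter, its middle 30 mm outside the bracket's leg.
- clamp_hinge (a point): Hinge of the clamp arm, fixed on the jig, 64 mm above the counter, on the jig's axes: x along the hinge axis, -y from the hinge to the bracket and the clamped arm's free end, z up. At angle h the grip's middle is at y = -0.160 cos h, z = +0.160 sin h from here. The clamp housing here is 44 mm wide and reaches 79 mm above the counter.
- bracket_leg (a point): Middle of the upright leg of the loose steel angle bracket (0.2 to 0.4 kg): base 110 x 60 x 8 mm, leg along one long edge 110 long, 10 thick, 38 mm high over the base's underside. x along the leg, +y across the base to the other long edge, z up. This point is 23 mm above the underside. Starts flat in the jig, axes as the jig's, leg away from the hinge, clamped under the arm.
- bracket_edge (a point): Middle of the bracket's bottom edge below the leg, on the leg's outer face at the underside: 5 mm in -y and 23 mm below bracket_leg in the bracket's axes. This edge goes against the lip.
- rest_panel: Sloped top of the fixed wooden filing rest, 142 mm wide, grey-faced, inclined 30 degrees. Origin on its face at the foot of the lip, mid-width, 37 mm above the counter; x up the slope (100 mm), y along the lip, z out of the face. The lip, 8 mm high over the face, 10 mm thick, runs along the lower edge, which looks to the robot's right (toward the jig). Non-slip face: the bracket does not slide down by itself.
- flat_file: Bystander: flat file with wooden handle, 162 mm long, lying on the counter beyond the jig and rest; leave alone.
- jig: Fixed aluminium drilling jig, plate 140 x 190 x 12 mm; origin under its middle, -y roughly toward the robot. The bracket lies in its nest, middle 45 mm in -y. Round the nest stand steel stops 8 mm high over the plate, 2 mm off the bracket: at both long edges 42 mm either side of the middle (18 mm long) and at the middle of each short end.
- flux_tin: Bystander: small round white tin with a green lid, 62 mm across, 34 mm high, on the counter beyond the rest; leave alone.
- tape_spool_b: Bystander: yellow spool of white tape, 53 mm across, 16 mm high, at the back of the counter; leave alone.
- pipe_mark (a point): Point on the axis of the long grey pipe, 32 mm thick, that leans on the table at the left, always in the same place: it rises from the floor over the counter's front edge (x 0.34, y 0.18) to its free upper end at x 0.51, y 0.14, 0.38 m above the counter. An obstacle between the arm's start and the work: move round or over it.

How it is judged:
By the outcome, as a careful person would: the job done as asked, in the order asked, and still so for the second after the job is handed in, with the robot touching nothing.
It also fails if it takes over 67 s, if anything falls off the work surface, if the arm or the gripper's body presses on something with over 40 N, if the wrist force passes 120 N, or if a joint passes its speed limit or range.

## Robot

A 6-joint arm with a two-finger parallel gripper is mounted at the origin on a cart in front of the work surface, level with it; the furniture and walls round the work are solid. World frame = base frame: x ahead of the robot, y to its left, z up, the work surface at z = 0. Lengths are in m, angles in rad, forces in N, time in s.
With the tool pointing down it reaches from about 0.375 to 0.9 m from the base axis. Payload 3.1 kg.
Tool frame: the origin (TCP) lies between the finger pads; the fingertips stand r.tips_ahead ahead of it and the grasp point (between the pads) lies 6 mm ahead of it (r.tips_ahead is the distance from the TCP to the fingertips, in m); z points along the fingers, y is the direction in which the jaws open and shut (so a half turn about z gives the same grasp; the last joint's range is limited). The gripper opens to 85 mm and grips with 20 to 120 N. Pads are 22 mm wide; open, the fingers measure 114 mm over their backs; the gripper's body (76 mm by 85 mm) begins 54 mm behind the grasp point. The pads swing forward as they close: fully open they stand 13 mm farther back than shut.
Start: joints at [-1.429, 0.527, 1.433, -0, 1.181, -0.178], TCP at [0.197, -0.593, 0.256] pointing down, gripper open.
Joint ranges: [-3.08, 3.08], [-0.75, 2.2], [0.22, 2.44], [-1.43, 4.57], [0, 2.65], [-2.85, 2.85]. Speed limits (rad/s): [2.79, 2.79, 3.14, 3.14, 3.14, 3.14].

## Interface

Orientations are given as a unit quaternion [x, y, z, w].
In Python, from plant import r, viewer gives the robot as it stands.
- The arm moves only by the shell command python3 -m handwheel 'ROWS' [OPENING] [FORCE]. ROWS is text: rows parted by semicolons, each of 4 numbers parted by spaces: the shift along the tool's x, y, z in m, then the turn about the tool's z in degrees. In form: dx dy dz roll; .... A call has 1 to 20 rows; each row shifts and turns the commanded pose from where the row before left it, along the tool's axes as they then stand; what a row does not reach is not made up. A row lasts 1/10 s, in which the tool goes at most 50 mm and 8.59 degrees, less where a joint would pass 70% of its speed; a pose out of reach is approached as far as the arm can. A call is refused whole if a number of a shift passes 0.05 or a number of a turn 8.59, either way. A call with a gripper value outside its range is refused whole. OPENING is the finger opening in m, from 0 to 0.0854, set as the call begins (- or left out, the last holds). The fingers move at their own pace and stop on an object; FORCE is the grip in N (left out, the last holds). Time passes only in rows, so rows that do not move let the fingers close. It gives the time, the measured TCP pose, the force and the opening at its end, in the units of the state.
- r.observe(): the state, without advancing time (a new reading comes with each control period).
- viewer.camera(name): name is "side" or "top"; returns (picture, depth): 420x560x3 uint8, blue, green, red; 420x560 float32, m along the optical axis (not along the pixel's ray), 0 where there is no reading.
- viewer.calibration(name): a dict with "camera_matrix" (3x3 intrinsics, pixels), "cam_to_world" (4x4, takes a point from camera to world coordinates). Camera axes: x right, y down, z forward; pixel columns grow to the right and rows downward; lengths in m; the calibration is good to about 2 mm. A picture is of the moment at which its call begins. calibration takes no time and is no camera call.
- r.sign_off(): hands the job in, once; it reports no verdict.
The state is a dict: "time_s": time; "joints": joint angles; "qd": joint speeds; "effort": joint torques, N m; "tool_pos": TCP position; "ee_rot": TCP orientation; "ft_force": force on the tool from outside, world axes, zero at the start; "moment": the same for the moment, N m; "opening": finger opening in m.
Only numpy, scipy, OpenCV 4.12 (cv2) and the standard library are available. Lean on these libraries where they do the work, as an engineer would, in place of code of your own. Each camera call takes 0.05 s, during which the arm holds its last target.

## Working session

There is one attempt and no reset: what is moved stays moved. The work goes in short steps, Python scripts to look and compute and a shell command to move; the robot and the scene stay as the last step left them, time stands still between calls to the robot, and variables do not carry over. Pictures are saved under pics/ and viewed, and the job is handed in when it is done.

```bash
ls; mkdir -p pics; python3 - <<'E'
from plant import r, viewer
import cv2,numpy as np
print(r.observe(), r.tips_ahead)
for n in("side","top"):
    p,d=viewer.camera(n); cv2.imwrite(f"pics/{n}0.png",p); np.save(f"pics/{n}0.npy",d)
    c=viewer.calibration(n); print(n,c)
E
```

```text
pics
{'time_s': 0.0, 'joints': array([-1.42843103e+00,  5.28184257e-01,  1.43342490e+00,  1.22474086e-04,
        1.18127431e+00, -1.78512831e-01]), 'qd': array([ 0.00089869,  0.00027849,  0.00011654, -0.0002442 , -0.00034168,
        0.00048191]), 'effort': array([-9.00498382e-02, -4.36993682e+01, -1.74078083e+01, -4.02569328e-02,
        4.39099583e-02, -4.54742913e-03]), 'tool_pos': array([ 0.19712154, -0.59270945,  0.25565863]), 'ee_rot': array([ 9.87160751e-01,  1.59728622e-01,  6.82898328e-05, -6.44277238e-04]), 'ft_force': array([ 0.12206082,  0.11755389, -0.98587054]), 'moment': array([-0.02184483,  0.06832202, -0.0308858 ]), 'opening': 0.08561046461578588} 0.025
side {'camera_matrix': array([[463.79769099,   0.        , 278.59814947],
       [  0.        , 463.79769099, 212.77528237],
       [  0.        ,   0.        ,   1.        ]]), 'cam_to_world': array([[-0.99184091, -0.06854572,  0.10748533,  0.50835626],
       [-0.12608899,  0.65177024, -0.7478617 ,  0.81922757],
       [-0.01879302, -0.75531254, -0.65509525,  0.90013216],
       [ 0.        ,  0.        ,  0.        ,  1.        ]])}
top {'camera_matrix': array([[432.36610574,   0.        , 281.23241618],
       [  0.        , 432.36610574, 209.81371534],
       [  0.        ,   0.        ,   1.        ]]), 'cam_to_world': array([[ 2.27539648e-02, -9.85579642e-01,  1.67675358e-01,
         4.84633474e-01],
       [-9.99733711e-01, -2.30761079e-02,  2.72164369e-05,
        -5.47550120e-03],
       [ 3.84247068e-03, -1.67631327e-01, -9.85842266e-01,
         1.09441576e+00],
       [ 0.00000000e+00,  0.00000000e+00,  0.00000000e+00,
         1.00000000e+00]])}
```

View pics/side0.png

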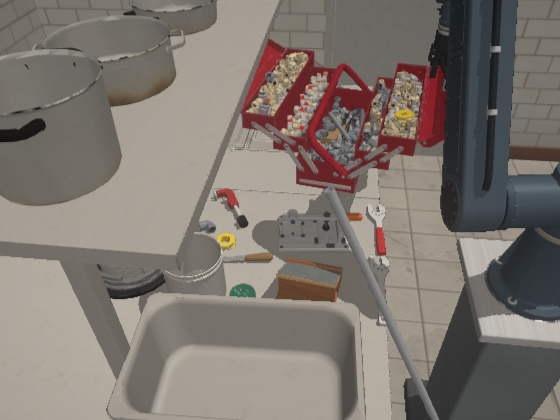

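View pics/top0.png

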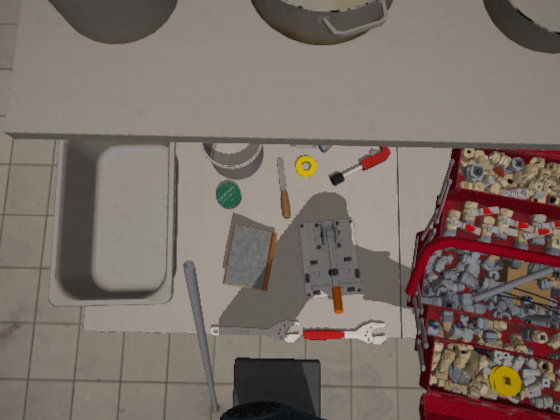

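The views show the jig at top px (330,258) with the orange grip at (337,300), and the rest at (250,255) with its lip on the right. The pipe is at (200,330). I'll zoom in next.

```bash
cat > h.py <<'E'
import numpy as np,cv2
from plant import r, viewer
def ray(n,u,v,z):
    c=viewer.calibration(n);K=c["camera_matrix"];T=c["cam_to_world"]
    d=T[:3,:3]@np.linalg.solve(K,[u,v,1.]);o=T[:3,3];return o+d*(z-o[2])/d[2]
def pt(n,u,v,dep):
    c=viewer.calibration(n);K=c["camera_matrix"];T=c["cam_to_world"]
    return T[:3,:3]@(np.linalg.solve(K,[u,v,1.])*dep)+T[:3,3]
def proj(n,P):
    c=viewer.calibration(n);K=c["camera_matrix"];T=c["cam_to_world"]
    q=K@(T[:3,:3].T@(np.asarray(P)-T[:3,3]));return q[:2]/q[2]
def cloud(n,D):
    c=viewer.calibration(n);K=c["camera_matrix"];T=c["cam_to_world"]
    v,u=np.mgrid[:420,:560];x=np.stack([(u-K[0,2])/K[0,0]*D,(v-K[1,2])/K[1,1]*D,D],-1)
    return x@T[:3,:3].T+T[:3,3]
E
python3 - <<'E'
from h import *
p=cv2.imread("pics/top0.png");cv2.imwrite("pics/t0z.png",cv2.resize(p[190:330,215:375],(800,700)[:2] and (685,600),interpolation=cv2.INTER_CUBIC))
p=cv2.imread("pics/side0.png");cv2.imwrite("pics/s0z.png",cv2.resize(p[190:310,220:380],(800,600),interpolation=cv2.INTER_CUBIC))
p=cv2.imread("pics/top0.png");C=cloud("top",np.load("pics/top0.npy"))
hsv=cv2.cvtColor(p,cv2.COLOR_BGR2HSV)
m=cv2.inRange(hsv,(8,170,120),(22,255,255))
n,l,s,c=cv2.connectedComponentsWithStats(m)
for i in range(1,n):
  if s[i,4]>15: 
    k=l==i; print(s[i],c[i],np.median(C[k],0), cv2.minAreaRect(np.argwhere(k)[:,::-1].astype(np.float32)))
# heights map
Z=C[...,2]
for v in range(215,300,8): print(v,[int(round(Z[v,u]*1000)) for u in range(222,372,6)])
for n,u,v in [("tool box edge",430,250),("box handle",440,240)]: print(n,C[v,u])
print(C[100,250],C[135,300],"shelf edge")
E
```

```text
[269 234   7  29  62] [272.0483871  247.37096774] [0.57017509 0.01475116 0.04292659] ((272.0000305175781, 248.00001525878906), (2.2012808322906494, 28.616649627685547), 10.007979393005371)
[335 292   7  21  54] [337.44444444 305.22222222] [ 0.43380632 -0.13963071  0.07197506] ((338.0, 302.0), (20.0, 6.0), 90.0)
215 [3, 2, 1, 0, 1, 0, 3, 0, -1, 4, -1, 21, 1094, 3, -3, 1, 2, 3, 1, 5, 1, -2, 1, 1, 2]
223 [6, 2, 3, 3, 1, 2, 0, 2, 1, -1, 0, -1, 3, 11, 10, 13, 20, 16, 18, 21, 16, 12, 2, -2, 3]
231 [0, 2, 86, 84, 74, 64, 59, 44, -4, 1, 1, 1, 0, 9, 16, 9, 17, 80, 77, 82, 13, 12, 15, 2, 3]
239 [-3, 3, 87, 77, 72, 62, 56, 47, 34, 4, 4, 0, 0, 11, 12, 8, 19, 69, 75, 63, 10, 15, 12, 3, 1]
247 [3, 4, 82, 78, 67, 60, 54, 42, 41, 1, 0, 1, 0, 3, 10, 10, 20, 25, 72, 21, 11, 14, 10, -1, 3]
255 [1, 82, 84, 74, 67, 58, 49, 42, 45, -1, 2, 0, 2, 3, 14, 14, 17, 12, 67, 13, 14, 12, 15, 1, 2]
263 [1, 87, 79, 70, 64, 55, 48, 43, 38, 2, 6, 0, 2, 2, 10, 19, 11, 11, 66, 71, 21, 20, 10, -4, 3]
271 [1, 88, 79, 71, 62, 59, 46, 39, 39, 4, 3, 1, -2, -1, 12, 18, 18, 22, 55, 85, 22, 17, 20, 1, -2]
279 [2, 82, 76, 67, 60, 51, 49, 42, 0, -2, 1, 0, 0, -2, 22, 24, 18, 19, 19, 70, 21, 24, 19, 17, 1]
287 [-2, 1094, -3, 1, -3, 49, 46, 45, 3, 3, 2, -2, 1, -3, 11, 51, 53, 53, 49, 68, 10, 19, 21, 12, -3]
295 [3, -1, -2, 0, -1, 1, 2, 3, 1, -3, 2, -4, -1, -3, 13, 11, 1094, 13, 14, 69, 0, 0, 0, 5, -1]
tool box edge [ 0.5610405  -0.32067022  0.18362985]
box handle [ 0.58067405 -0.33572255  0.20215298]
[0.76139766 0.04644364 0.46720838] [ 0.70789087 -0.03139156  0.46474921] shelf edge
```

View pics/t0z.png

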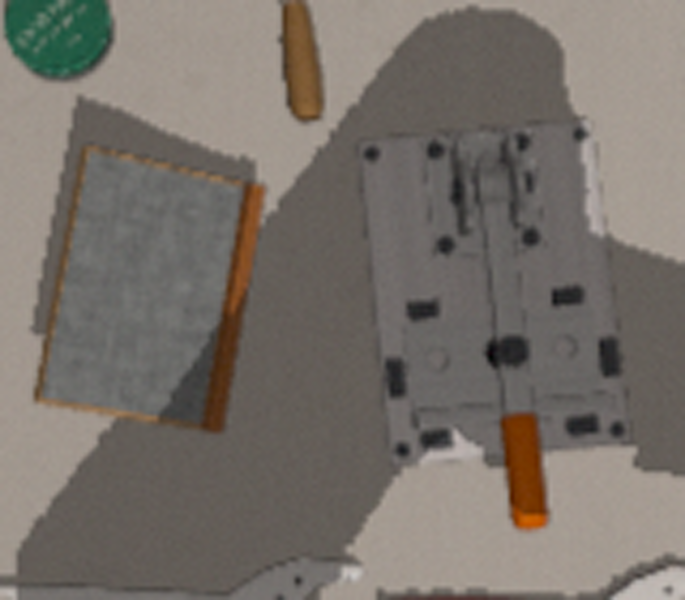

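View pics/s0z.png

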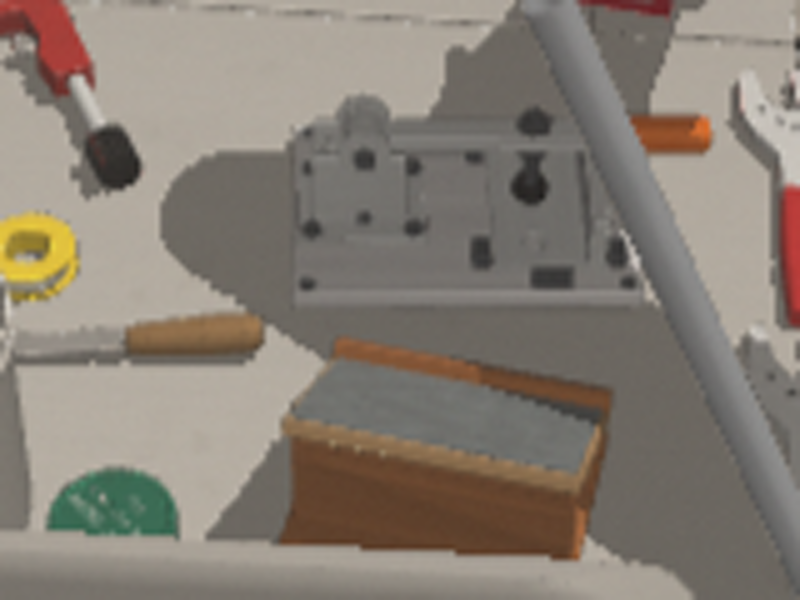

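```bash
python3 - <<'E'
from h import *
f=lambda X,Y:(215+X/4.281-.4,190+Y/4.2857-.4)
J=[ray("top",*f(*q),.012)[:2] for q in [(362,140),(588,118),(632,440),(392,464)]]
print("jig",np.round(J,4)); c=np.mean(J,0);print(c)
for i in range(4):
    d=J[(i+1)%4]-J[i];print(np.linalg.norm(d),np.degrees(np.arctan2(d[1],d[0])))
R=[ray("top",*f(*q),z)[:2] for q,z in [((85,147),.087),((247,185),.037),((207,428),.037),((38,402),.087)]]
print("rest",np.round(R,4),"origin",(R[1]+R[2])/2)
for i in range(4):
    d=R[(i+1)%4]-R[i];print(np.linalg.norm(d),np.degrees(np.arctan2(d[1],d[0])))
# grip ends
for q,z in [((518,415),.0725),((530,515),.0725)]: print("grip end",ray("top",*f(*q),z))
# depth plane fit of rest; grip from orange
C=cloud("top",np.load("pics/top0.npy"))
P=C[242:278,230:262].reshape(-1,3);P=P[(P[:,2]>.03)&(P[:,2]<.1)]
A=np.c_[P[:,:2],np.ones(len(P))];s=np.linalg.lstsq(A,P[:,2],rcond=None)[0];print("plane",s,np.degrees(np.arctan(np.hypot(*s[:2]))),np.degrees(np.arctan2(s[1],s[0])))
o=(R[1]+R[2])/2;print("plane z at origin",s@[*o,1])
E
```

```text
jig [[ 0.6379 -0.0515]
 [ 0.6541 -0.185 ]
 [ 0.4676 -0.2094]
 [ 0.451  -0.0716]]
[ 0.55263551 -0.12938865]
0.13452301138291542 -83.0644403737824
0.1881240893214788 -172.53742207485942
0.13880982464338393 96.88353792636761
0.18800747931210926 6.156473049908523
rest [[0.6198 0.1037]
 [0.6067 0.0152]
 [0.4692 0.0341]
 [0.4816 0.1232]] origin [0.53796519 0.02464761]
0.0894124891132191 -98.42374319689385
0.13884886104736438 172.18914559090535
0.08998684823252978 82.10111197792115
0.13966822075474708 -8.048528055586154
grip end [ 0.48048685 -0.13612374  0.0725    ]
grip end [ 0.42759477 -0.14268317  0.0725    ]
plane [ 0.08312639  0.56352524 -0.02187529] 29.666846468574427 81.60873410877863
plane z at origin 0.036733372669996586
```

Jig: middle (0.553, -0.129), +y at 6.9°, and its measured size matches. The rest's lip-foot origin is (0.538, 0.025), uphill at about 82°, and the plane fit gives 29.7° and z = 0.037, which agrees with the task. I'll check the approach path for tall obstacles.

```bash
python3 - <<'E'
from h import *
C=np.concatenate([cloud(n,np.load(f"pics/{n}0.npy")).reshape(-1,3) for n in("top","side")])
C=C[(C[:,2]<.6)]
for x in np.arange(.15,.75,.05):
    print("%.2f"%x,[int(1000*np.percentile(q,98)) if len(q:=C[(abs(C[:,0]-x)<.025)&(abs(C[:,1]-y)<.025)][:,2])>8 else None for y in np.arange(-.65,.25,.05)])
c,s=np.cos(np.radians(6.9)),np.sin(np.radians(6.9))
ctr=np.array([.5526,-.1294]);Y=np.array([c,s]);X=np.array([s,-c])
for n,y in [("hinge",.055),("grip",-.105),("leg",-.070)]: print(n,ctr+Y*y)
print(proj("top",[*(ctr-Y*.105),.0725]),proj("side",[*(ctr-Y*.137),.064]))
E
```

```text
0.15 [229, -867, -868, -867, -867, -867, -870, -869, -867, -776, 3, 4, 3, 335, 357, 304, 4, -354]
0.20 [330, 443, 480, 236, 237, 237, 237, -868, -868, -868, -866, 599, 565, 505, 429, 321, -870, -236]
0.25 [348, 484, 500, 227, 227, 226, 223, 251, 265, -868, -868, 599, 589, 497, 405, 324, -870, -129]
0.30 [223, 214, 208, 213, 219, 236, 233, 225, None, 599, 598, 597, 561, None, None, None, None, -17]
0.35 [223, 209, 225, 226, 226, 226, 237, 223, 15, 16, 17, 16, 16, 14, 14, 14, 88, 83]
0.40 [167, 168, 175, 168, 168, 196, 225, 222, 15, 15, 71, 10, 12, 14, 10, 11, 196, 148]
0.45 [111, 136, 133, 123, 166, 167, 167, 163, 5, 17, 75, 48, 14, 5, 46, 4, 308, 155]
0.50 [203, 123, 130, 127, 125, 105, 107, 144, 5, 51, 79, 67, 21, 43, 62, 87, 378, 149]
0.55 [208, 206, 207, 207, 207, 207, 201, 188, 5, 22, 72, 72, 15, 45, 66, 87, 4, 4]
0.60 [171, 172, 176, 174, 200, 206, 204, 187, 5, 16, 79, 79, 16, 45, 70, 87, 4, 4]
0.65 [242, 241, 239, 239, 238, 219, 187, 5, 5, 14, 61, 61, 17, 23, 4, 31, 34, 4]
0.70 [468, 468, 467, 467, 467, 467, 467, 468, 467, 467, 467, 467, 467, 467, 467, 467, 467, 467]
hinge [ 0.60720165 -0.12279247]
grip [ 0.44836048 -0.14201437]
leg [ 0.48310699 -0.13780958]
[338.11937775 300.57596793] [362.70082342 216.02155526]
```

```bash
python3 -m handwheel '0 0 -0.04 5.7; 0 0 -0.04 5.7; 0.025 -0.035 0 0; 0.025 -0.035 0 0; 0.025 -0.035 0 0; 0.025 -0.035 0 0; 0.025 -0.035 0 0; 0.025 -0.035 0 0; 0.025 -0.035 0 0; 0.025 -0.035 0 0; 0.025 -0.035 0 0; 0.025 -0.035 0 0; 0.025 -0.035 0 0; 0.025 -0.033 0 0; 0 0 0 0' 0.05 40
```

```text
time_s: 1.6
tool_pos: [0.4451, -0.1375, 0.3359]
ee_rot: [0.998, 0.064, -0.0, -0.001]
ft_force: [-0.4, -0.5, -0.9]
opening: 0.0504
```

```bash
python3 -m handwheel '0.003 0.004 0.03 0.4; 0 0 0.045 0; 0 0 0.045 0; 0 0 0.045 0; 0 0 0.045 0; 0 0 0.026 0; 0 0 0 0; 0 0 0 0'; python3 - <<'E'
from h import *
for n in("side","top"):
    p,d=viewer.camera(n)
    cv2.imwrite(f"pics/a_{n}.png",cv2.resize(p[190:340,210:410],(800,600),interpolation=cv2.INTER_CUBIC))
E
```

```text
time_s: 2.4
tool_pos: [0.4473, -0.1459, 0.1002]
ee_rot: [0.998, 0.057, -0.001, -0.0]
ft_force: [-0.5, -0.1, -0.6]
opening: 0.0499
```

View pics/a_side.png

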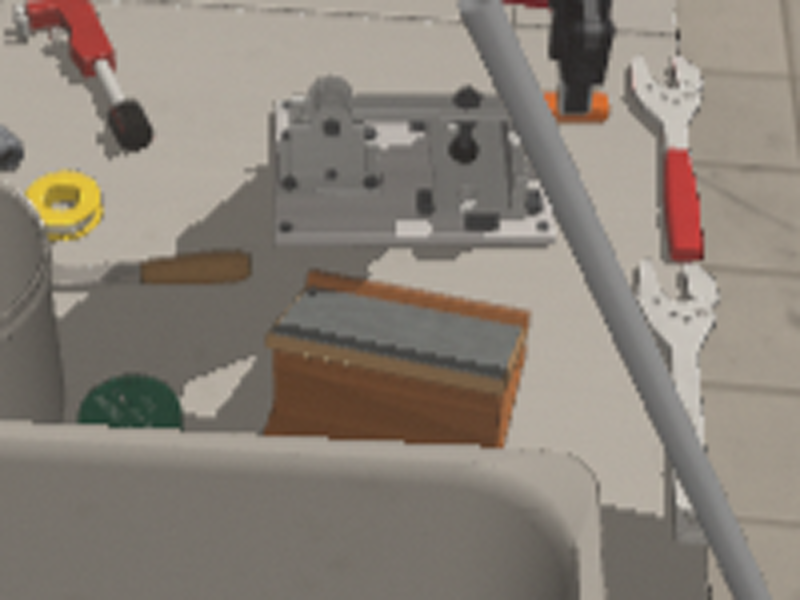

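View pics/a_top.png

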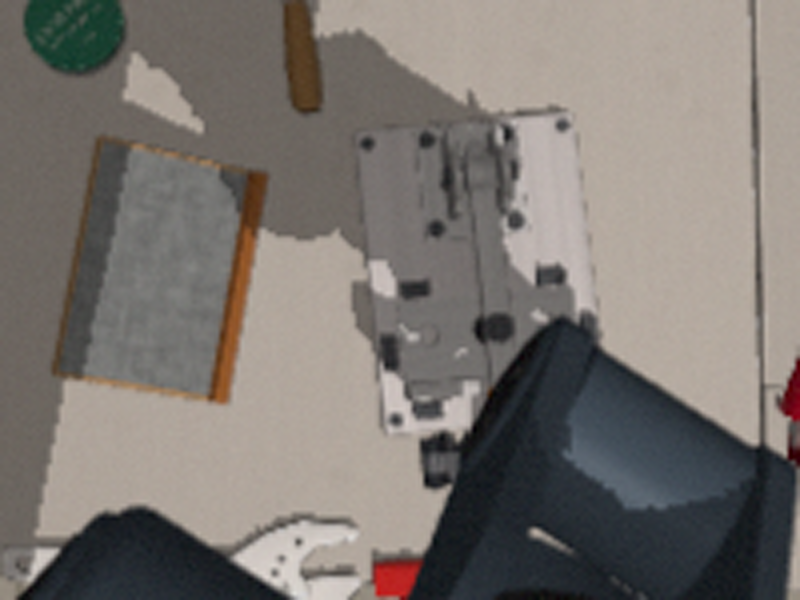

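The gripper's near finger, over the orange grip in the side view at (575,95), sits right beside the sleeve. TCP y is about 5 mm too far right, so I'll correct that, descend and close.

```bash
python3 -m handwheel '0.001 -0.005 0.015 0; 0 0 0.015 0; 0 0 0 0; 0 0 0 0'; python3 -m handwheel '0 0 0 0; 0 0 0 0; 0 0 0 0; 0 0 0 0; 0 0 0 0' 0 50
```

```text
time_s: 2.9
tool_pos: [0.4487, -0.1407, 0.0716]
ee_rot: [0.998, 0.057, 0.001, 0.001]
ft_force: [-1.1, 0.6, -1.2]
opening: 0.0498
time_s: 3.4
tool_pos: [0.4484, -0.1398, 0.0714]
ee_rot: [0.998, 0.057, 0.001, -0.0]
ft_force: [0.7, 2.7, 6.2]
opening: 0.0191
```

```bash
python3 -m handwheel '0.001 0 -0.016 0; 0.002 0 -0.016 0; 0.004 0 -0.0155 0; 0.0055 0 -0.015 0; 0.007 0 -0.0145 0; 0.0085 0 -0.0135 0; 0.0095 0 -0.013 0; 0.011 0 -0.0115 0'
```

```text
time_s: 4.2
tool_pos: [0.4946, -0.1343, 0.1846]
ee_rot: [0.998, 0.058, -0.002, -0.001]
ft_force: [0.9, -2.3, -13.5]
opening: 0.0193
```

```bash
python3 -m handwheel '0.012 0 -0.0105 0; 0.013 0 -0.0095 0; 0.014 0 -0.008 0; 0.0145 0 -0.0065 0; 0.015 0 -0.005 0; 0.0155 0 -0.0035 0; 0 0 0 0'; python3 - <<'E'
from h import *
for n in("side","top"):
    p,d=viewer.camera(n)
    cv2.imwrite(f"pics/b_{n}.png",cv2.resize(p[150:300,230:430],(800,600),interpolation=cv2.INTER_CUBIC))
E
```

```text
time_s: 4.9
tool_pos: [0.58, -0.1244, 0.2281]
ee_rot: [0.998, 0.058, -0.0, -0.0]
ft_force: [1.1, 2.4, -1.8]
opening: 0.0188
```

View pics/b_side.png

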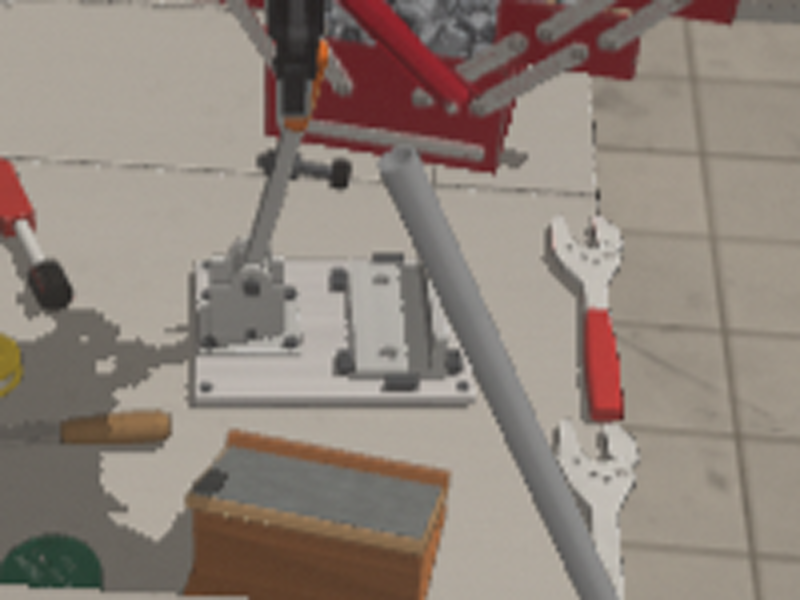

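The side view shows the clamp arm held upright at about 1.4 rad, the grip at (310,85), the hinge at (250,280), and the bracket free in its nest. I'll carry it just past vertical and release.

```bash
python3 -m handwheel '0.016 0 -0.002 0; 0.016 0 0 0; 0 0 0 0'; python3 -m handwheel '0 0 0 0; 0 0 0 0; 0 0 0 0; 0 0 0 0; 0 0 0 0' 0.06; python3 -m handwheel '-0.01 0 -0.03 -8; -0.02 0 -0.04 -8; -0.03 0 0 -8; 0 0 0 0' 0.06; python3 - <<'E'
from h import *
for n in("side","top"):
    p,d=viewer.camera(n)
    cv2.imwrite(f"pics/c_{n}.png",cv2.resize(p[150:300,230:430],(800,600),interpolation=cv2.INTER_CUBIC))
E
```

```text
time_s: 5.3
tool_pos: [0.6116, -0.1207, 0.23]
ee_rot: [0.998, 0.058, 0.0, -0.001]
ft_force: [0.3, 2.8, -2.8]
opening: 0.0192
time_s: 5.8
tool_pos: [0.6113, -0.1217, 0.2306]
ee_rot: [0.998, 0.057, 0.0, 0.0]
ft_force: [-0.3, 0.5, -0.2]
opening: 0.0603
time_s: 6.2
tool_pos: [0.5521, -0.1398, 0.3018]
ee_rot: [0.965, 0.264, -0.0, 0.001]
ft_force: [-0.8, -0.1, -1.5]
opening: 0.0595
```

View pics/c_side.png

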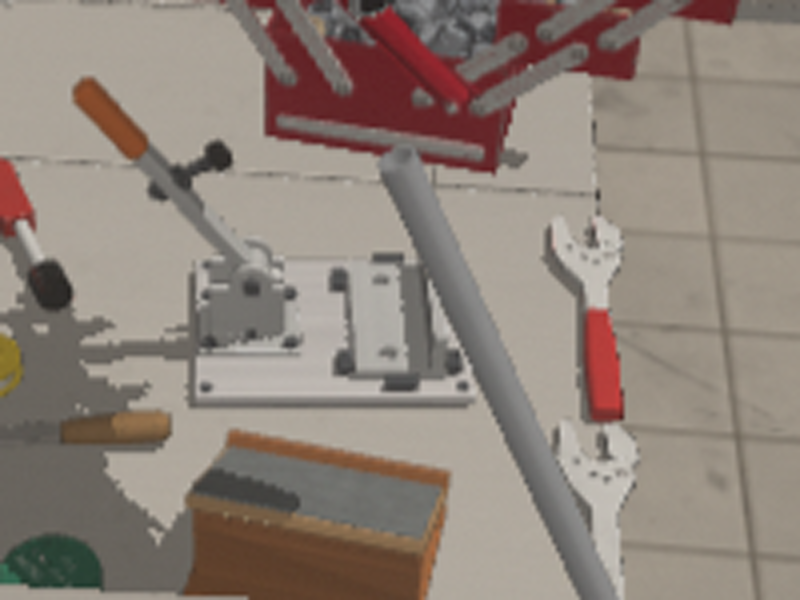

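View pics/c_top.png

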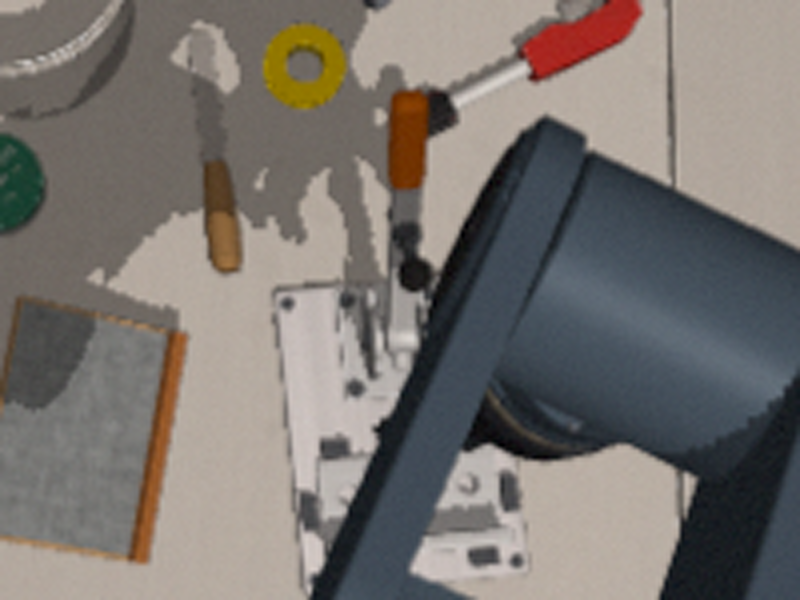

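The clamp arm has stayed thrown back: orange grip at side (110,115), top (408,140). Next is the leg grasp: turn to 97°, move over the leg and descend.

```bash
python3 -m handwheel '0 0 0 -8.3; 0 0 0 -8.3; 0 0 0 -8.3; 0 0 0 -8.3; 0 0 0 -8.3; 0 0 0 -8.3; 0 0 0 -8.3; 0 0 0 -8.3; 0.006 -0.034 0 0; 0.006 -0.034 0 0; 0 0 0.04 0; 0 0 0.04 0; 0 0 0.04 0; 0 0 0.03 0; 0 0 0 0; 0 0 0 0' 0.04; python3 - <<'E'
from h import *
print(r.observe()["joints"],r.tips_ahead)
for n in("side","top"):
    p,d=viewer.camera(n)
    cv2.imwrite(f"pics/d_{n}.png",cv2.resize(p[190:310,270:430],(800,600),interpolation=cv2.INTER_CUBIC))
E
```

```text
time_s: 7.9
tool_pos: [0.486, -0.1353, 0.1499]
ee_rot: [0.663, 0.749, -0.0, -0.001]
ft_force: [-0.1, 1.0, -0.3]
opening: 0.0399
[-4.93531809e-01  5.32966238e-01  1.83053810e+00  1.93529228e-04
  7.79274864e-01 -6.15252328e-01] 0.025
```

View pics/d_side.png

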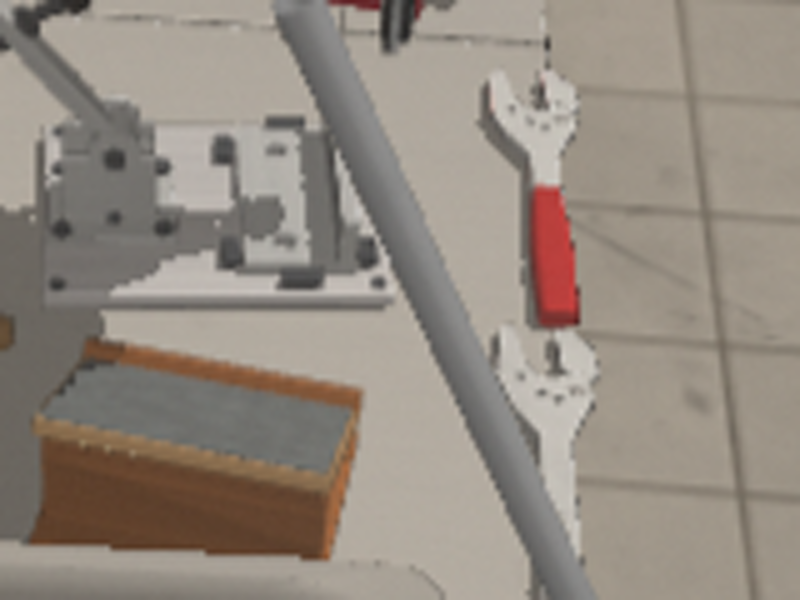

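View pics/d_top.png

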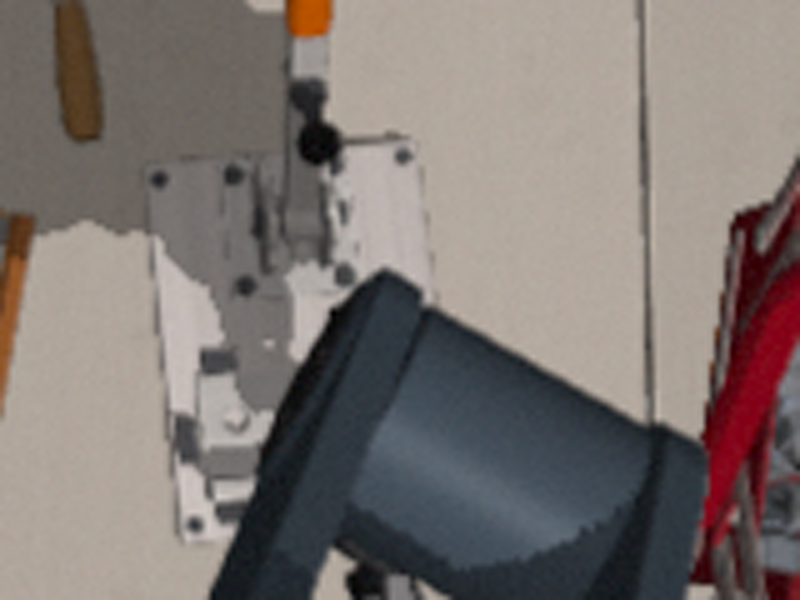

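```bash
python3 -m handwheel '-0.001 -0.003 0.03 0; 0 0 0.03 0; 0 0 0.02 0; 0 0 0.007 0; 0 0 0 0; 0 0 0 0'; python3 -m handwheel '0 0 0 0; 0 0 0 0; 0 0 0 0; 0 0 0 0; 0 0 0 0' 0 60
```

```text
time_s: 8.6
tool_pos: [0.4837, -0.1373, 0.0646]
ee_rot: [0.663, 0.749, 0.0, 0.001]
ft_force: [0.3, 0.8, -1.0]
opening: 0.0398
time_s: 9.1
tool_pos: [0.4829, -0.137, 0.0646]
ee_rot: [0.663, 0.749, 0.0, 0.001]
ft_force: [-1.5, 0.3, 5.5]
opening: 0.0081
```

```bash
python3 -m handwheel '0 0 0 0; 0 0 0 0; 0 0 0.005 0; 0 0 0 0; 0 0 0 0' 0.02; python3 -m handwheel '0 0 0 0; 0 0 0 0; 0 0 0 0; 0 0 0 0' 0 60;  python3 -m handwheel '0 0 -0.005 0; 0 0 -0.015 0; 0 0 -0.02 0; 0 0 -0.03 0; 0 0 -0.03 0; 0 0 0 0; 0 0 0 0'; python3 - <<'E'
from h import *
for n in("side","top"):
    p,d=viewer.camera(n);np.save(f"pics/e_{n}.npy",d)
    cv2.imwrite(f"pics/e_{n}.png",cv2.resize(p[150:300,230:430],(800,600),interpolation=cv2.INTER_CUBIC))
E
```

```text
time_s: 9.6
tool_pos: [0.4824, -0.1367, 0.0579]
ee_rot: [0.663, 0.749, -0.0, -0.0]
ft_force: [0.2, 1.4, -0.3]
opening: 0.0198
time_s: 10.0
tool_pos: [0.4828, -0.1368, 0.0583]
ee_rot: [0.663, 0.749, 0.0, 0.0]
ft_force: [1.6, 1.1, -1.8]
opening: 0.0082
time_s: 10.7
tool_pos: [0.4822, -0.1367, 0.1584]
ee_rot: [0.663, 0.749, -0.0, 0.0]
ft_force: [-0.7, -0.0, -2.9]
opening: 0.0083
```

View pics/e_side.png

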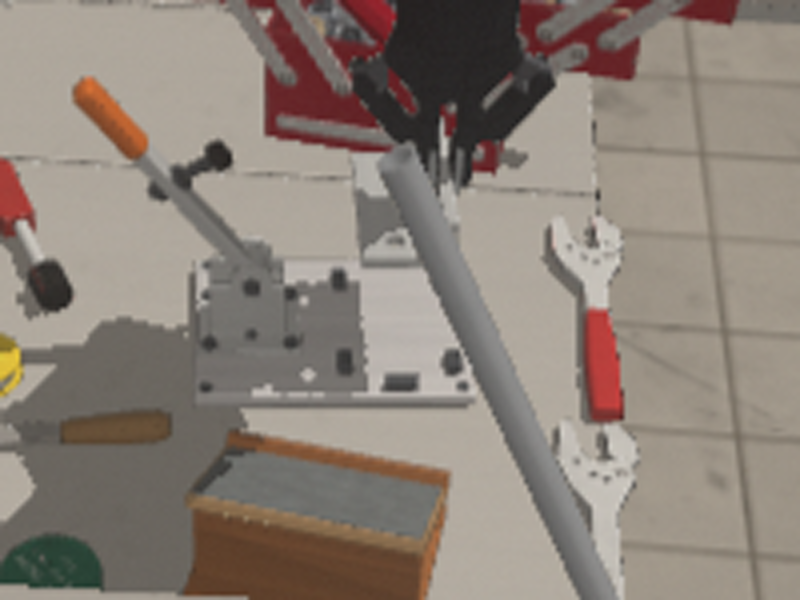

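View pics/e_top.png

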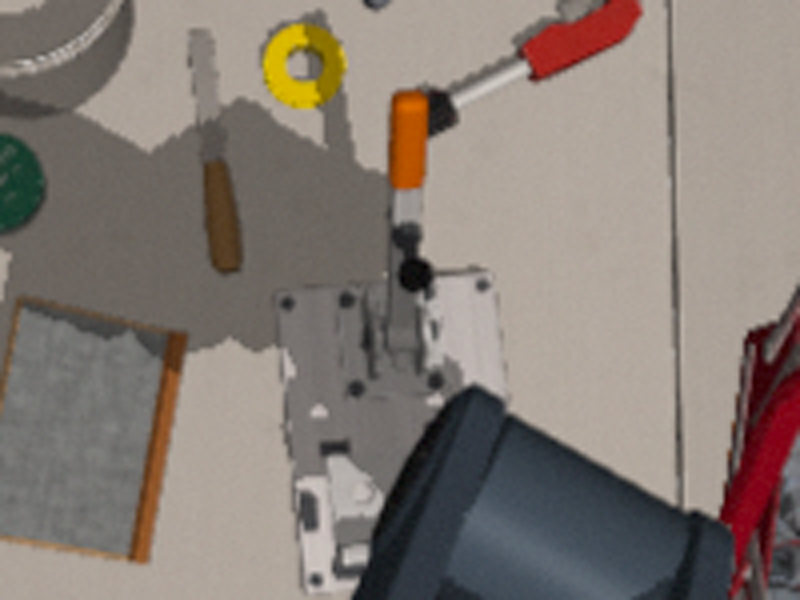

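The side view shows the bracket hanging level in the jaws at (410,220), the nest empty, and the clamp still open. I'll carry it over the rest.

```bash
python3 -m handwheel '0 0 -0.025 -8.35; 0 0 -0.025 -8.35; 0 0 0 -8.35; 0 0 0 -8.35; 0 0 0 -8.35; 0 0 0 -8.35; 0 0 0 -8.35; 0 0 0 -8.35; 0 0 0 -8.35; -0.008 0.034 0 0; -0.008 0.034 0 0; -0.008 0.034 0 0; -0.008 0.034 0 0; 0 0.034 0 0; 0 0 0 0; 0 0 0 0'; python3 - <<'E'
from h import *
for n in("side","top"):
    p,d=viewer.camera(n);np.save(f"pics/f_{n}.npy",d);cv2.imwrite(f"pics/f_{n}_raw.png",p)
    cv2.imwrite(f"pics/f_{n}.png",cv2.resize(p[150:320,180:400],(776,600),interpolation=cv2.INTER_CUBIC))
E
```

```text
time_s: 12.4
tool_pos: [0.5364, 0.028, 0.2064]
ee_rot: [0.067, 0.998, -0.0, -0.002]
ft_force: [-0.5, -0.6, -3.8]
opening: 0.0084
```

View pics/f_side.png

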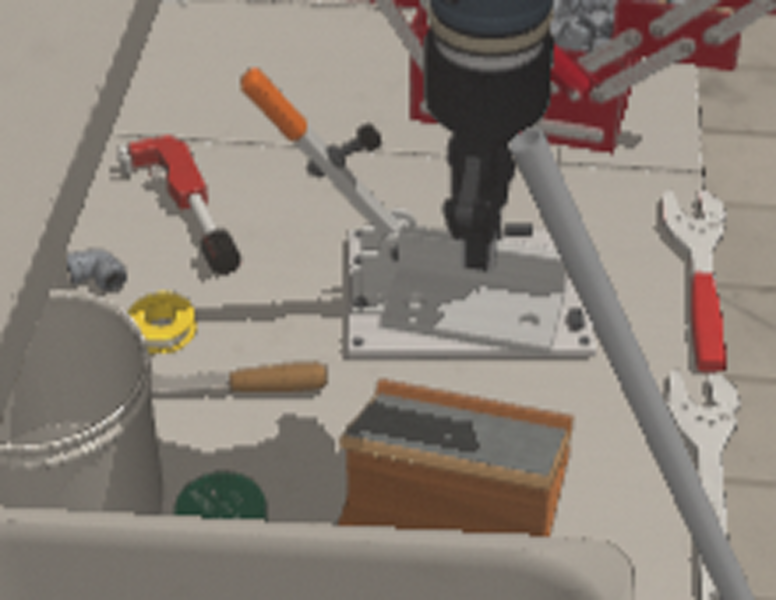

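View pics/f_top.png

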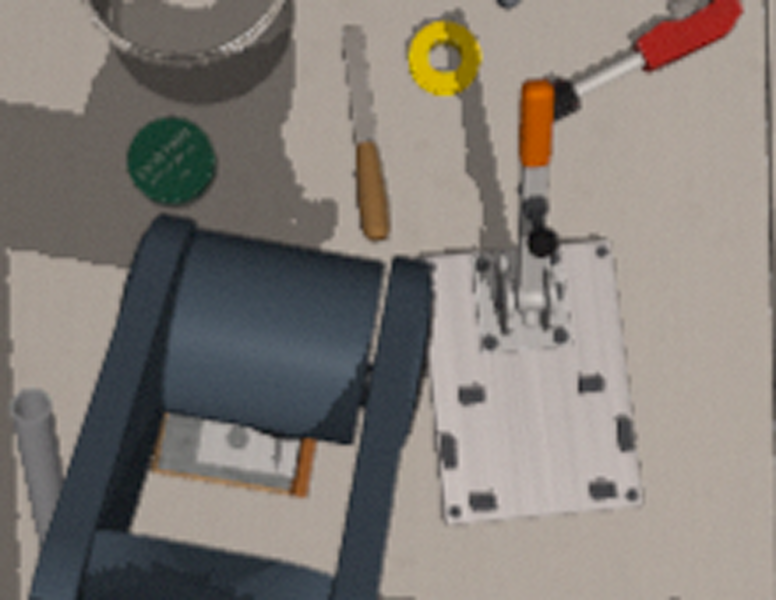

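```bash
python3 - <<'E'
from h import *
C=cloud("top",np.load("pics/f_top.npy"))
for Y in range(380,600,20):
    row=[]
    for X in range(10,160,10):
        u,v=int(180+X/3.527),int(150+Y/3.527);q=C[v,u]
        row.append("%d,%d,%d"%tuple(q*1000))
    print(Y,row)
g=lambda X,Y:(180+X/3.527-.4,150+Y/3.527-.4)
a,b=[ray("side",*g(*q),.160) for q in [(380,327),(553,350)]]
print(a,b,(a+b)/2,np.linalg.norm(a-b),np.degrees(np.arctan2(*(a-b)[1::-1])))
print(r.observe()["joints"])
E
```

```text
380 ['544,241,0', '544,234,-2', '544,226,0', '545,219,-2', '545,212,-2', '545,203,0', '545,198,0', '545,191,-1', '545,184,-1', '515,85,548', '515,81,548', '515,77,548', '515,75,548', '515,71,544', '516,70,524']
400 ['529,241,-1', '514,151,372', '514,148,364', '514,144,361', '514,137,372', '530,203,-2', '530,198,-1', '530,190,2', '530,183,-1', '507,83,554', '507,80,553', '507,76,551', '507,74,552', '508,72,539', '509,71,513']
420 ['514,239,0', '504,149,380', '504,145,376', '504,140,377', '504,136,370', '515,201,5', '515,197,0', '515,189,0', '499,86,558', '499,82,558', '500,79,557', '500,75,556', '500,73,553', '501,73,529', '502,73,499']
440 ['502,238,1', '496,154,358', '496,147,365', '496,142,363', '496,139,356', '502,201,0', '503,196,-1', '493,89,562', '493,85,563', '493,81,562', '493,78,559', '494,75,558', '494,74,546', '494,74,520', '495,74,491']
460 ['487,238,0', '487,230,0', '486,151,341', '486,146,343', '486,141,340', '487,140,319', '488,195,3', '486,87,567', '486,84,567', '486,80,566', '486,77,567', '486,75,551', '486,75,535', '487,75,507', '487,75,478']
480 ['472,237,-2', '472
[... 804 characters left out ...]
80', '460,64,581', '460,60,582']
560 ['419,233,2', '419,226,0', '419,219,-1', '454,95,587', '454,91,586', '454,88,588', '454,86,587', '454,82,587', '454,80,578', '454,77,579', '454,73,581', '454,69,584', '455,66,585', '455,63,583', '455,60,583']
580 ['404,233,-3', '404,226,-1', '404,218,0', '448,94,590', '448,90,591', '448,87,590', '448,85,590', '448,82,588', '447,80,576', '447,76,580', '448,72,582', '448,68,584', '448,66,587', '448,62,588', '448,58,591']
[0.5971702  0.07365091 0.16      ] [0.4862048  0.08246574 0.16      ] [0.5416875  0.07805833 0.16      ] 0.1113149643136216 -4.54190399112526
[-1.58065813e-01  4.77937754e-01  1.70133526e+00 -5.63669343e-04
  9.64936835e-01 -1.59093261e+00]
```

```bash
python3 - <<'E'
import cv2
p=cv2.imread("pics/f_side_raw.png");cv2.imwrite("pics/f_sz.png",cv2.resize(p[195:295,260:370],(770,700) and (660,600),interpolation=cv2.INTER_CUBIC))
E
```

```text
(no output)
```

View pics/f_sz.png

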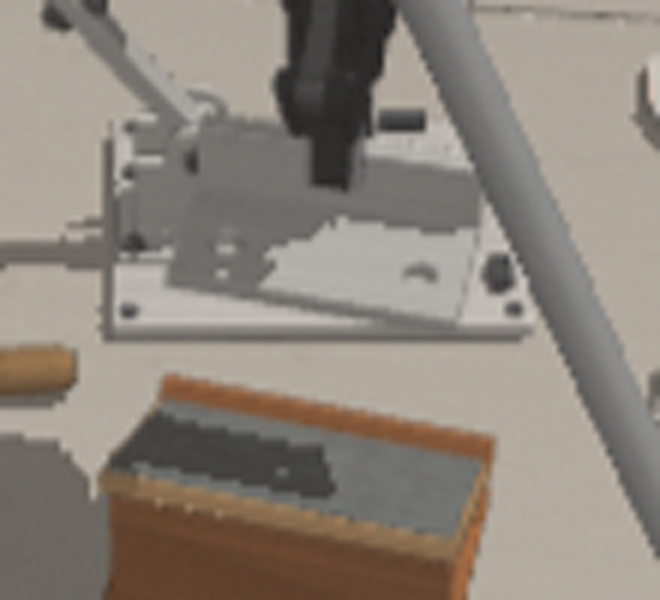

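```bash
python3 - <<'E'
from h import *
g=lambda X,Y:(260+X/6-.4,195+Y/6-.4)
s=r.observe();print(s["tool_pos"],s["ee_rot"])
U=np.array([.139,.990]);V=np.array([.990,-.139])
a,b=[ray("side",*g(*q),.160)[:2] for q in [(168,287),(460,326)]]
m=(a+b)/2;print("bracket",a,b,m,np.linalg.norm(a-b),np.degrees(np.arctan2(*(a-b)[::-1])))
d=m-s["tool_pos"][:2];print("rel tcp V,U:",d@V,d@U)
# rest from side: top (uphill) front edge corners at .087 and lip foot z .037, lip top outer
for nm,q,z in [("upR",(455,548),.087),("upL",(104,480),.087),("footL",(160,400),.037),("footR",(478,460),.037)]:
    print(nm,ray("side",*g(*q),z)[:2])
p=cv2.imread("pics/f_top_raw.png");
E
```

```text
[0.53681112 0.02670847 0.20708866] [ 6.87496307e-02  9.97633060e-01 -1.14100295e-04 -1.32400105e-03]
bracket [0.59654147 0.07397213] [0.4864681  0.08280449] [0.54150478 0.07838831] 0.11042715889987814 -4.58762210362902
rel tcp V,U: -0.0025367744774635066 0.05181545433581824
upR [0.48231422 0.12759753]
upL [0.61800781 0.108512  ]
footL [0.60698901 0.01788713]
footR [0.47292777 0.03710046]
```

```bash
python3 - <<'E'
from h import *
C=cloud("side",np.load("pics/f_side.npy"))
m=np.zeros((420,560),np.uint8)
poly=np.array([(205,200),(330,205),(470,245),(450,308),(180,275)])/6+[260,195]
cv2.fillPoly(m,[poly.astype(np.int32)],1)
P=C[m>0];P=P[(P[:,2]>.13)&(P[:,2]<.2)]
print(len(P))
for _ in range(3):
    A=np.c_[P[:,:2]-[.5364,.055],np.ones(len(P))];s=np.linalg.lstsq(A,P[:,2],rcond=None)[0];e=P[:,2]-A@s;P=P[abs(e)<2.5*e.std()]
print(s,e.std(),len(P),"tilt along V",np.degrees(s[:2]@[.99,-.139]),"along U",np.degrees(s[:2]@[.139,.99]))
p=cv2.imread("pics/f_top_raw.png");cv2.imwrite("pics/f_tz.png",cv2.resize(p[255:305,215:285],(784,560),interpolation=cv2.INTER_CUBIC))
E
```

```text
635
[-0.00583864  0.01383081  0.16970227] 0.0012268761654018099 599 tilt along V -0.44133446669582216 along U 0.7380227647188815
```

View pics/f_tz.png

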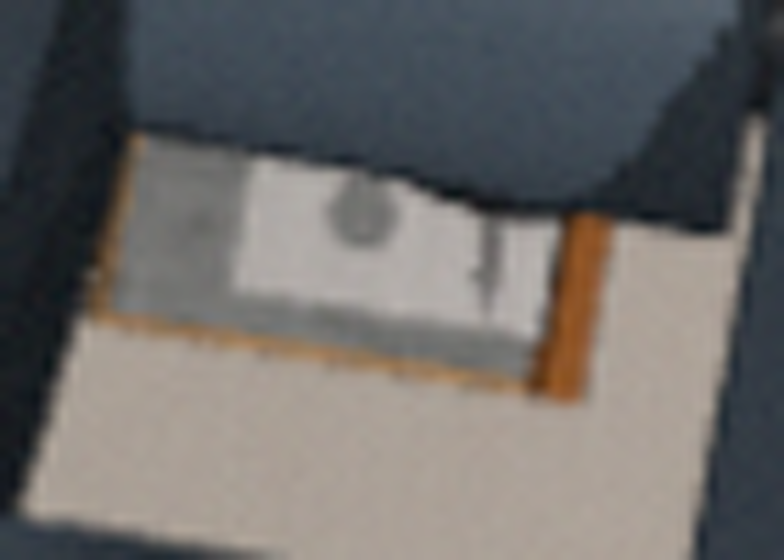

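The depth-plane fit puts the held bracket level to within 1°. The side view suggests 2–3° of yaw in the grip and the top view about 1°, so I'll take out 1.5° now. Pushing against the lip will square the rest.

```bash
python3 -m handwheel '-0.004 0.005 0.02 1.5; 0 0 0.03 0; 0 0 0.025 0; 0 0 0.007 0; 0 0 0 0; 0 0 0 0';python3 -m handwheel '0 0 0.003 0; 0 0 0.002 0; 0 0 0.001 0; 0 0 0 0' 0 25
```

```text
time_s: 13.1
tool_pos: [0.5429, 0.0309, 0.127]
ee_rot: [0.082, 0.997, -0.0, 0.001]
ft_force: [0.0, -0.6, -4.4]
opening: 0.0087
time_s: 13.5
tool_pos: [0.5422, 0.0317, 0.1205]
ee_rot: [0.082, 0.997, -0.0, 0.0]
ft_force: [0.1, 0.2, -3.4]
opening: 0.0084
```

```bash
python3 -m handwheel '0 0 0.001 0; 0 0 0.001 0; 0 0 0.001 0; 0 0 0.001 0; 0 0 0 0' 0 20
```

```text
time_s: 14.0
tool_pos: [0.5425, 0.0315, 0.1169]
ee_rot: [0.082, 0.997, -0.0, 0.0]
ft_force: [-1.9, -1.4, 2.5]
opening: 0.0085
```

```bash
python3 -m handwheel '0 -0.0005 0.0015 0; 0 -0.0005 0.0015 0; 0 0 0 0; 0 0 0 0'
```

```text
time_s: 14.4
tool_pos: [0.5425, 0.0307, 0.1151]
ee_rot: [0.082, 0.997, 0.0, 0.001]
ft_force: [-3.0, -0.4, 12.7]
opening: 0.0082
```

Contact: the force rose to about 16 N with 2 mm of push. I'll ease the jaws a little and follow the tilt.

```bash
python3 -m handwheel '0 0 0 0; 0 -0.0005 0.001 0; 0 -0.0005 0.001 0; 0 0 0 0' 0.0095 20; python3 -m handwheel '0 -0.0007 0.0015 0; 0 -0.0007 0.0015 0; 0 0 0 0' 0.0105 20;python3 - <<'E'
from h import *
for n in("side","top"):
    p,d=viewer.camera(n);cv2.imwrite(f"pics/g_{n}.png",cv2.resize(p[195:295,215:370],(775,500),interpolation=cv2.INTER_CUBIC))
E
```

```text
time_s: 14.8
tool_pos: [0.5424, 0.0297, 0.1128]
ee_rot: [0.082, 0.997, 0.0, 0.001]
ft_force: [-1.6, -0.6, 11.5]
opening: 0.0094
time_s: 15.1
tool_pos: [0.5422, 0.0285, 0.1094]
ee_rot: [0.082, 0.997, 0.0, 0.001]
ft_force: [-2.3, -0.0, 7.5]
opening: 0.0105
```

View pics/g_side.png

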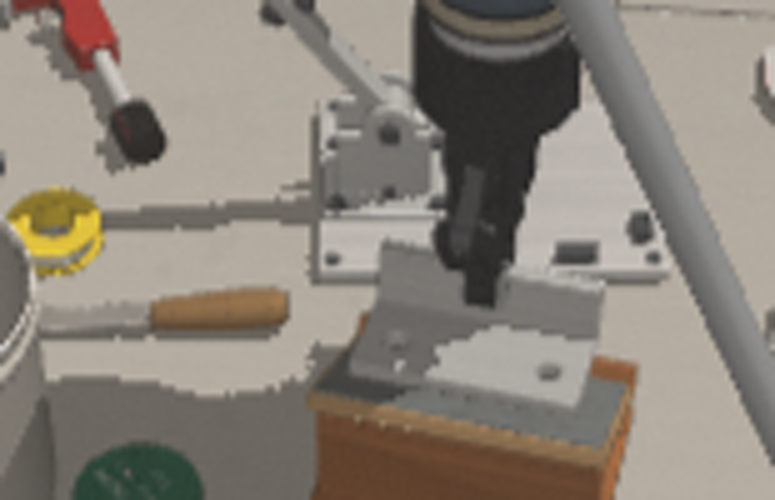

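The bracket rests its uphill edge on the face at (350,372)–(578,405) and is tilting inside the jaws. I'll continue.

```bash
python3 -m handwheel '0 -0.0006 0.0015 0; 0 -0.0006 0.0015 0; 0 -0.0005 0.001 0; 0 0 0 0' 0.0118 20; python3 -m handwheel '0 -0.0005 0.0015 0; 0 -0.0005 0.0015 0; 0 -0.0003 0.001 0; 0 0 0 0' 0.013 20;python3 - <<'E'
from h import *
for n in("side","top"):
    p,d=viewer.camera(n);np.save(f"pics/i_{n}.npy",d);cv2.imwrite(f"pics/i_{n}.png",cv2.resize(p[195:295,215:370],(775,500),interpolation=cv2.INTER_CUBIC))
E
```

```text
time_s: 15.6
tool_pos: [0.542, 0.0269, 0.1049]
ee_rot: [0.082, 0.997, 0.001, 0.001]
ft_force: [-2.1, 1.1, 8.4]
opening: 0.0122
time_s: 16.0
tool_pos: [0.5417, 0.0256, 0.1005]
ee_rot: [0.082, 0.997, 0.0, 0.001]
ft_force: [0.5, 2.7, 6.1]
opening: 0.0131
```

View pics/i_side.png

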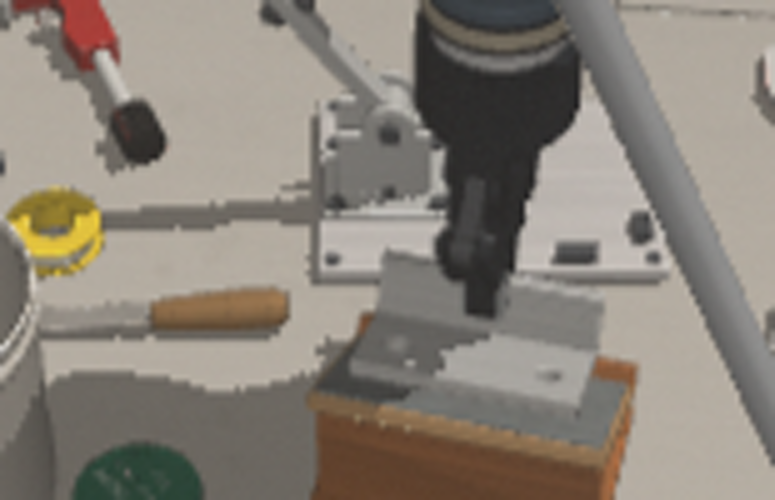

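View pics/i_top.png

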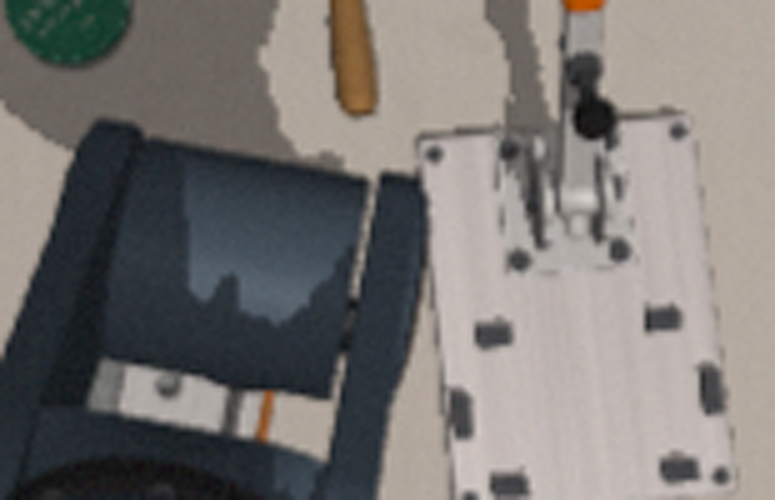

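It is tilting as intended, roughly halfway, and the uphill edge has not moved.

```bash
python3 -m handwheel '0 -0.0005 0.0015 0; 0 -0.0005 0.0015 0; 0 -0.0003 0.0015 0; 0 0 0 0' 0.0142 20; python3 -m handwheel '0 -0.0003 0.0015 0; 0 -0.0003 0.0015 0; 0 -0.0002 0.0015 0; 0 0 0 0' 0.0155 20;python3 - <<'E'
from h import *
for n in("side",):
    p,d=viewer.camera(n);np.save(f"pics/j_{n}.npy",d);cv2.imwrite(f"pics/j_{n}.png",cv2.resize(p[195:295,215:370],(775,500),interpolation=cv2.INTER_CUBIC))
E
```

```text
time_s: 16.5
tool_pos: [0.5412, 0.0241, 0.0958]
ee_rot: [0.082, 0.997, 0.0, 0.0]
ft_force: [0.0, 1.8, 5.1]
opening: 0.0141
time_s: 16.9
tool_pos: [0.5407, 0.0232, 0.0911]
ee_rot: [0.082, 0.997, 0.0, -0.0]
ft_force: [0.8, 1.4, 3.1]
opening: 0.0152
```

View pics/j_side.png

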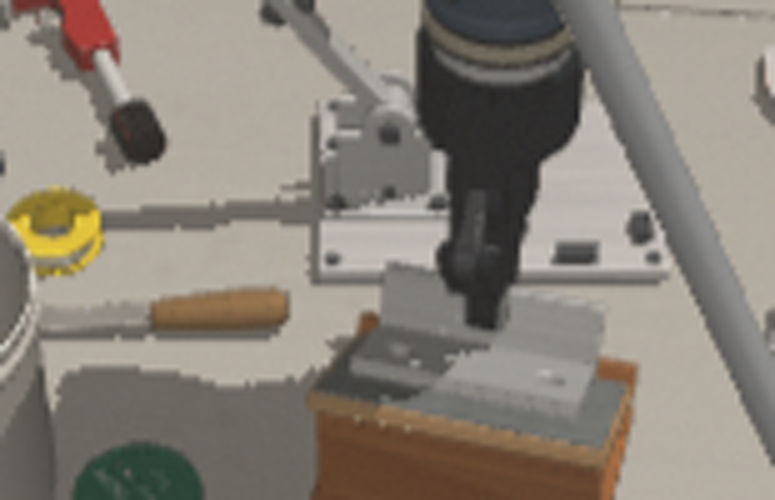

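```bash
python3 -m handwheel '0 -0.0002 0.0015 0; 0 -0.0002 0.0015 0; 0 0 0.001 0; 0 0 0 0' 0.0168 20; python3 -m handwheel '0 0 0.001 0; 0 0 0.001 0; 0 0 0 0' 0.018 20;python3 - <<'E'
from h import *
for n in("side","top"):
    p,d=viewer.camera(n);np.save(f"pics/k_{n}.npy",d);cv2.imwrite(f"pics/k_{n}.png",cv2.resize(p[195:295,215:370],(775,500),interpolation=cv2.INTER_CUBIC))
E
```

```text
time_s: 17.35
tool_pos: [0.5404, 0.0228, 0.0875]
ee_rot: [0.082, 0.997, -0.0, -0.0]
ft_force: [-1.2, 0.5, 3.1]
opening: 0.0169
time_s: 17.65
tool_pos: [0.5407, 0.0228, 0.086]
ee_rot: [0.082, 0.997, -0.0, 0.0]
ft_force: [-2.5, 1.0, 8.2]
opening: 0.0178
```

View pics/k_side.png

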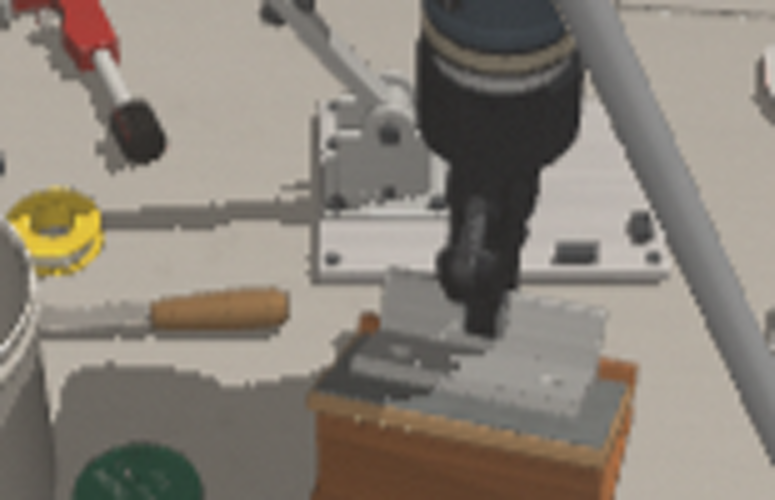

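```bash
cat >> h.py <<'E'
def basefit(D,poly,c):
    C=cloud("side",D);m=np.zeros((420,560),np.uint8);cv2.fillPoly(m,[(np.array(poly)/5+c).astype(np.int32)],1)
    P=C[m>0];P=P[(P[:,2]>.02)&(P[:,2]<.2)]
    for _ in range(4):
        A=np.c_[P[:,:2]-[.54,.055],np.ones(len(P))];s=np.linalg.lstsq(A,P[:,2],rcond=None)[0];e=P[:,2]-A@s;P=P[abs(e)<2.5*e.std()]
    return s,e.std(),len(P),"slope deg",np.degrees(np.arctan(np.hypot(*s[:2]))),"uphill dir",np.degrees(np.arctan2(s[1],s[0]))
E
python3 - <<'E'
from h import *
D=np.load("pics/k_side.npy")
print(basefit(D,[(375,338),(465,352),(590,368),(572,400),(362,362)],[215,195]))
E
```

```text
(array([0.08359686, 0.55603144, 0.06411537]), np.float64(0.0009276347398251215), 296, 'slope deg', np.float64(29.348200247782195), 'uphill dir', np.float64(81.44987164045574))
```

The base tilt reads 29.3° against 29.7° measured for the face, and the base is within about 1 mm of it, so the bracket has landed. I'll open gently and withdraw.

```bash
python3 -m handwheel '0 0 0 0; 0 0 0 0; 0 0 0 0' 0.021 20; python3 -m handwheel '0 0 -0.003 0; 0 0 -0.004 0; 0 0 0 0' 0.025;  python3 -m handwheel '0 0 -0.01 0; 0 0 -0.02 0; 0 0 -0.03 0; 0 0 0 0' 0.03; python3 - <<'E'
from h import *
for n in("side","top"):
    p,d=viewer.camera(n);np.save(f"pics/l_{n}.npy",d);cv2.imwrite(f"pics/l_{n}_raw.png",p);cv2.imwrite(f"pics/l_{n}.png",cv2.resize(p[195:295,215:370],(775,500),interpolation=cv2.INTER_CUBIC))
E
```

```text
time_s: 18.05
tool_pos: [0.5405, 0.0228, 0.0849]
ee_rot: [0.082, 0.997, -0.0, -0.0]
ft_force: [-0.1, -1.2, -1.0]
opening: 0.0211
time_s: 18.35
tool_pos: [0.5412, 0.0228, 0.0928]
ee_rot: [0.082, 0.997, -0.0, 0.001]
ft_force: [-0.3, 0.5, -0.8]
opening: 0.0248
time_s: 18.75
tool_pos: [0.5433, 0.0225, 0.1562]
ee_rot: [0.082, 0.997, -0.0, 0.004]
ft_force: [-0.4, 0.2, -1.0]
opening: 0.0303
```

View pics/l_side.png

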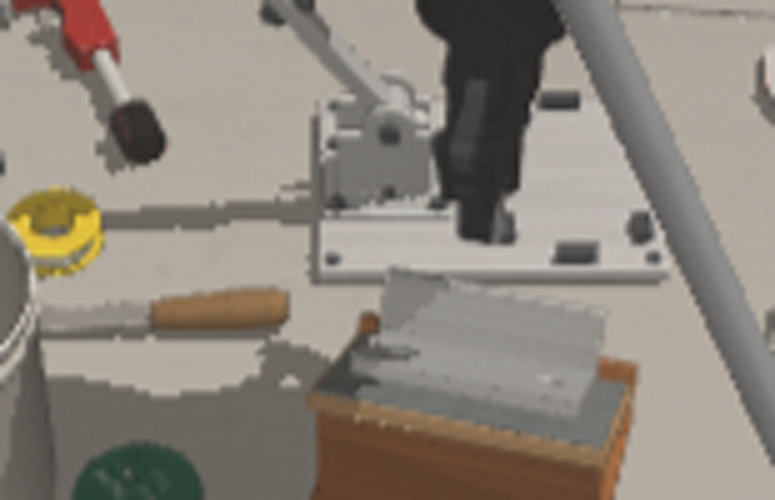

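View pics/l_top.png

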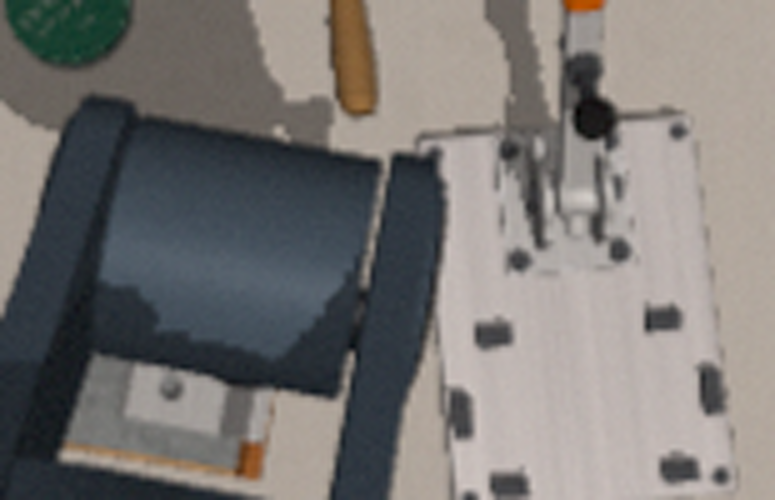

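The bracket lies on the slope. To measure it properly I'll swing the arm clear for a full top view.

```bash
python3 -m handwheel '0 0 -0.03 0; 0 -0.02 -0.03 0; 0 -0.045 0 0; 0 -0.045 0 0; 0 -0.045 0 0; 0 -0.045 0 0; 0 0 0 0' 0; python3 - <<'E'
from h import *
for n in("side","top"):
    p,d=viewer.camera(n);np.save(f"pics/m_{n}.npy",d);cv2.imwrite(f"pics/m_{n}_raw.png",p)
p=cv2.imread("pics/m_top_raw.png");cv2.imwrite("pics/m_top.png",cv2.resize(p[210:300,215:305],(600,600),interpolation=cv2.INTER_CUBIC))
p=cv2.imread("pics/m_side_raw.png");cv2.imwrite("pics/m_side.png",cv2.resize(p[235:310,265:355],(720,600),interpolation=cv2.INTER_CUBIC))
E
```

```text
time_s: 19.55
tool_pos: [0.5076, -0.1797, 0.2114]
ee_rot: [0.085, 0.996, -0.001, -0.0]
ft_force: [-0.1, 0.2, -2.2]
opening: -0.0001
```

View pics/m_top.png

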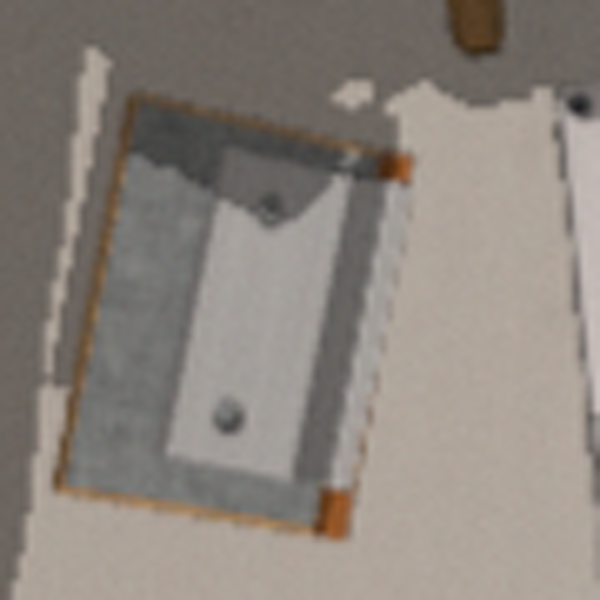

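View pics/m_side.png

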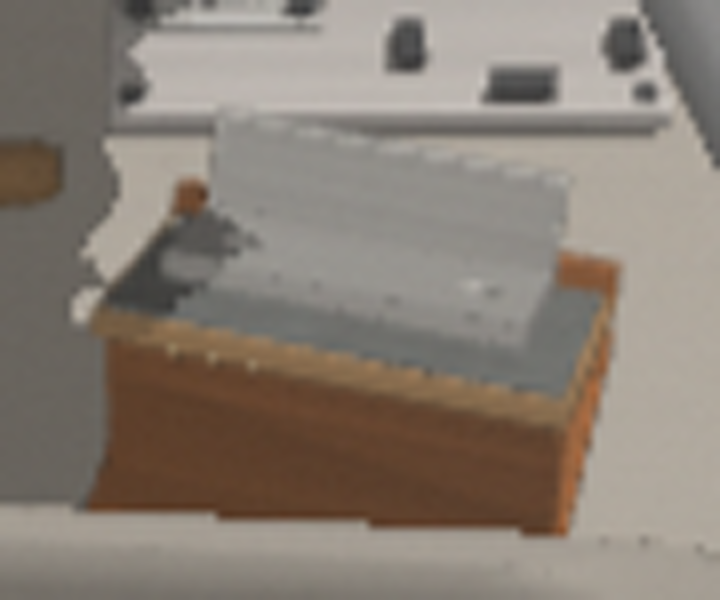

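```bash
python3 - <<'E'
from h import *
g=lambda X,Y:(215+X/6.667-.43,210+Y/6.667-.43)
h=lambda X,Y:(265+X/8-.44,235+Y/8-.44)
V=np.array([.990,-.139]);U=np.array([.139,.990])
O=np.array([.539,.027])
def onface(n,px,off):  # intersect ray with plane at normal offset off above face
    c=viewer.calibration(n);K=c["camera_matrix"];T=c["cam_to_world"]
    d=T[:3,:3]@np.linalg.solve(K,[*px,1.]);o=T[:3,3]
    nrm=np.array([*(-.5*U),.866]);p0=np.array([*O,.037])+nrm*off
    q=o+d*((p0-o)@nrm)/(d@nrm); e=q-np.array([*O,.037]); s=np.array([*(.866*U),.5])
    return np.round([e[:2]@V*1000, e@s*1000],1)
print("TOP (V,s) mm")
for nm,q,off in [("restUpFar",(132,95),0),("restUpNear",(60,490),0),("restLoFar",(380,150),0),("restLoNear",(322,530),0),
  ("brUpFar",(222,150),.008),("brUpNear",(165,455),.008),("brInNear",(295,480),.008),("brInFar",(350,180),.008),("legTopOutFar",(410,178),.038),("legTopOutNear",(352,492),.038),("legTopInNear",(327,488),.038)]: print(nm,onface("top",g(*q),off))
print("SIDE")
for nm,q,off in [("restUpFar",(95,312),0),("restUpNear",(565,410),0),("restLoNear",(608,290),0),("restLoFar",(178,213),0),("brUpNear",(524,328),.008),("brUpFar",(168,268),.008),("legTopFar",(218,108),.038),("legTopNear",(568,180),.038)]: print(nm,onface("side",h(*q),off))
E
```

```text
TOP (V,s) mm
restUpFar [ 69.5 100.8]
restUpNear [-69.5 100.6]
restLoFar [70.1 -0.2]
restLoNear [-69.2  -2.6]
brUpFar [56.5 66.5]
brUpNear [-51.9  67.6]
brInNear [-53.2  15.7]
brInFar [56.  14.1]
legTopOutFar [57.9  6.1]
legTopOutNear [-54.    8.3]
legTopInNear [-54.   18.3]
SIDE
restUpFar [ 68.2 105.2]
restUpNear [-70.  111.1]
restLoNear [-69.5  -3.5]
restLoFar [67.4 -0.4]
brUpNear [-52.   71.2]
brUpFar [53.6 77.9]
legTopFar [57.8  5.3]
legTopNear [-53.9  15. ]
```

From the top view, yaw is within 0.5°, the bracket is about 2 mm off centre, and there is a 7 mm gap to the lip. I'll turn the tool so the two opened fingers straddle along the lip, then push the leg down squarely with both.

```bash
python3 -m handwheel '0 0 0 8.03; 0 0 0 8.03; 0 0 0 8.03; 0 0 0 8.03; 0 0 0 8.03; 0 0 0 8.03; 0 0 0 8.03; 0 0 0 8.03; 0 0 0 8.03; 0 0 0 8.03; 0 0 0 8.03; 0.038 0.001 0 0; 0.038 0.001 0 0; 0.038 0.001 0 0; 0.038 0.001 0 0; 0.038 0 0 0; 0.038 0 0 0; 0 0 0 0; 0 0 0 0' 0.06;python3 - <<'E'
from h import *
for n in("side","top"):
    p,d=viewer.camera(n);cv2.imwrite(f"pics/n_{n}.png",cv2.resize(p[150:320,180:400],(776,600),interpolation=cv2.INTER_CUBIC))
E
```

```text
time_s: 21.55
tool_pos: [0.5416, 0.0532, 0.2117]
ee_rot: [0.752, 0.66, -0.001, -0.001]
ft_force: [0.2, -0.1, -1.4]
opening: 0.0598
```

View pics/n_side.png

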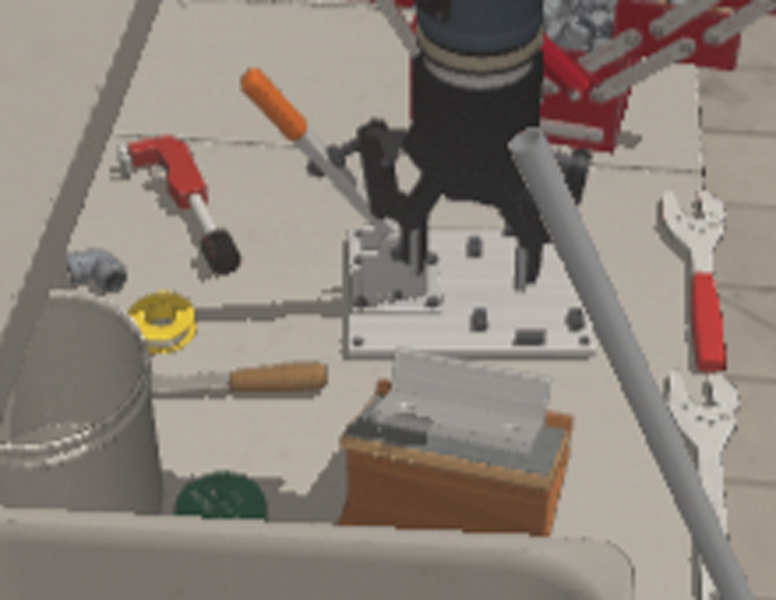

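```bash
python3 -m handwheel '-0.002 0.003 0.03 0; 0 0 0.04 0; 0 0 0.03 0; 0 0 0.012 0; 0 0 0 0; 0 0 0 0';python3 - <<'E'
from h import *
for n in("side",):
    p,d=viewer.camera(n);cv2.imwrite(f"pics/o_{n}.png",cv2.resize(p[235:310,265:355],(720,600),interpolation=cv2.INTER_CUBIC))
E
```

```text
time_s: 22.25
tool_pos: [0.5462, 0.0479, 0.1011]
ee_rot: [0.753, 0.658, 0.0, 0.001]
ft_force: [0.4, 0.9, 0.1]
opening: 0.0601
```

View pics/o_side.png

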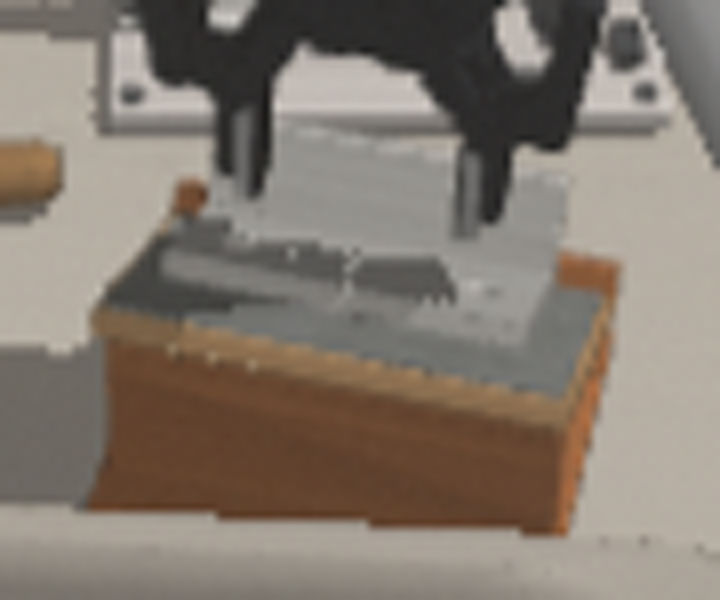

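```bash
python3 -m handwheel '-0.001 -0.002 0.003 0; -0.002 0 0.003 0; -0.002 0 0.002 0; -0.001 0 0 0; 0 0 0 0'; python3 -m handwheel '-0.001 0 0.0005 0; -0.001 0 0.0005 0; -0.001 0 0.0005 0; 0 0 0 0'; python3 -m handwheel '-0.001 0 0.0005 0; -0.001 0 0.0005 0; 0 0 0 0';python3 - <<'E'
from h import *
for n in("side",):
    p,d=viewer.camera(n);cv2.imwrite(f"pics/p_{n}.png",cv2.resize(p[235:310,265:355],(720,600),interpolation=cv2.INTER_CUBIC))
E
```

```text
time_s: 22.8
tool_pos: [0.5426, 0.0427, 0.0924]
ee_rot: [0.753, 0.658, 0.0, 0.0]
ft_force: [-0.3, 0.1, -0.5]
opening: 0.0598
time_s: 23.2
tool_pos: [0.5422, 0.0398, 0.0907]
ee_rot: [0.753, 0.658, -0.0, -0.0]
ft_force: [-0.0, -0.5, -1.1]
opening: 0.0602
time_s: 23.5
tool_pos: [0.5419, 0.0378, 0.0897]
ee_rot: [0.753, 0.658, -0.0, -0.0]
ft_force: [0.3, 1.8, -1.0]
opening: 0.0601
```

View pics/p_side.png

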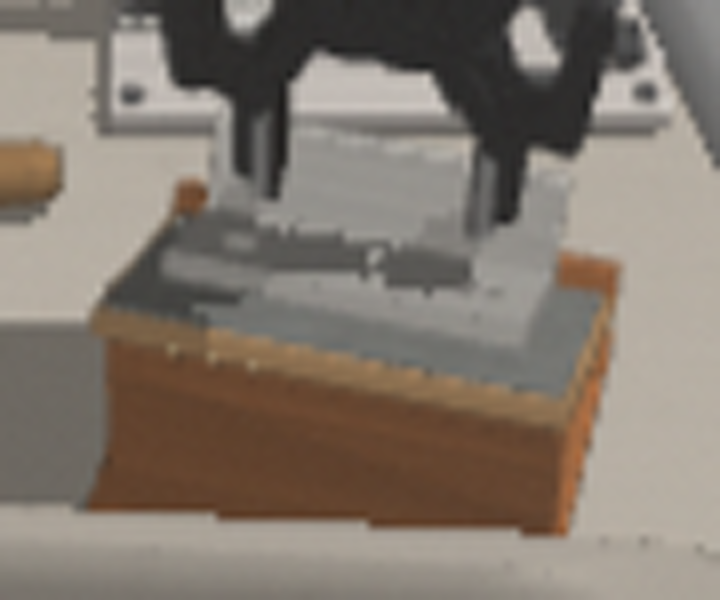

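```bash
python3 -m handwheel '-0.001 0 0.0006 0; -0.001 0 0.0006 0; 0 0 0 0'; python3 -m handwheel '-0.001 0 0.0006 0; -0.001 0 0.0006 0; 0 0 0 0';python3 - <<'E'
from h import *
for n in("side",):
    p,d=viewer.camera(n);cv2.imwrite(f"pics/q_{n}.png",cv2.resize(p[235:310,265:355],(720,600),interpolation=cv2.INTER_CUBIC))
E
```

```text
time_s: 23.85
tool_pos: [0.5417, 0.0358, 0.0886]
ee_rot: [0.753, 0.658, 0.0, -0.0]
ft_force: [0.5, 0.2, -0.4]
opening: 0.0598
time_s: 24.15
tool_pos: [0.5414, 0.0338, 0.0874]
ee_rot: [0.753, 0.658, 0.0, -0.0]
ft_force: [0.1, 1.0, -0.5]
opening: 0.0601
```

View pics/q_side.png

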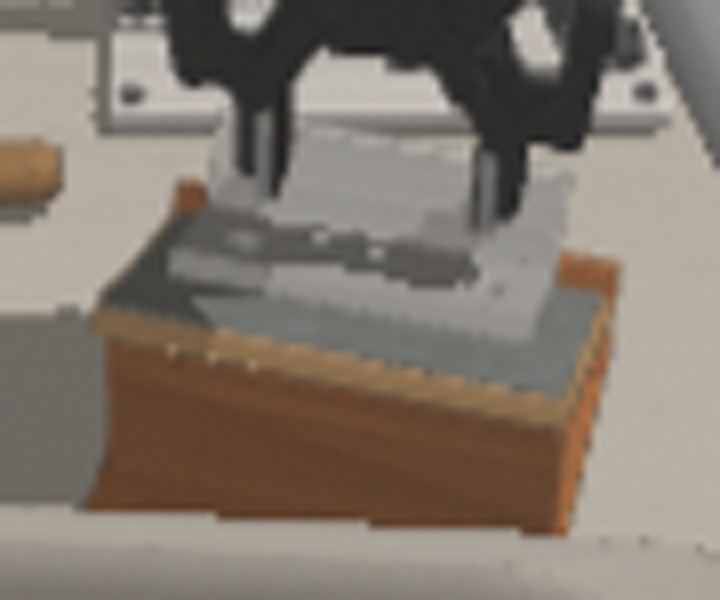

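The uphill edge has moved from about (168,268)/(524,345) to (170,260)/(532,335), so it is sliding flat at 1–2 N. I'll keep going until the lip resists.

```bash
python3 -m handwheel '-0.001 0 0.0006 0; -0.001 0 0.0006 0; 0 0 0 0'; python3 -m handwheel '-0.001 0 0.0006 0; 0 0 0 0';  python3 -m handwheel '-0.001 0 0.0006 0; 0 0 0 0'
```

```text
time_s: 24.5
tool_pos: [0.5412, 0.0318, 0.0862]
ee_rot: [0.753, 0.658, 0.0, 0.0]
ft_force: [-0.4, 0.5, -0.5]
opening: 0.0601
time_s: 24.7
tool_pos: [0.5411, 0.0308, 0.0856]
ee_rot: [0.753, 0.658, 0.0, 0.0]
ft_force: [-0.6, 0.1, 1.0]
opening: 0.0599
time_s: 24.9
tool_pos: [0.5409, 0.0298, 0.085]
ee_rot: [0.753, 0.658, 0.0, 0.0]
ft_force: [-1.0, -0.3, -0.3]
opening: 0.06
```

```bash
python3 - <<'E'
from h import *
for n in("side","top"):
    p,d=viewer.camera(n);np.save(f"pics/r_{n}.npy",d);y0,x0=(235,265) if n=="side" else (210,215)
    cv2.imwrite(f"pics/r_{n}.png",cv2.resize(p[y0:y0+75,x0:x0+90],(720,600),interpolation=cv2.INTER_CUBIC))
print(basefit(np.load("pics/r_side.npy"),(np.array([(200,235),(460,275),(540,290),(520,325),(180,265)])*5/8),[265,235]))
E
```

```text
(array([0.16016682, 1.44157115, 0.04916782]), np.float64(0.0052895970995206106), 241, 'slope deg', np.float64(55.41586472700878), 'uphill dir', np.float64(83.66011248276985))
```

View pics/r_side.png

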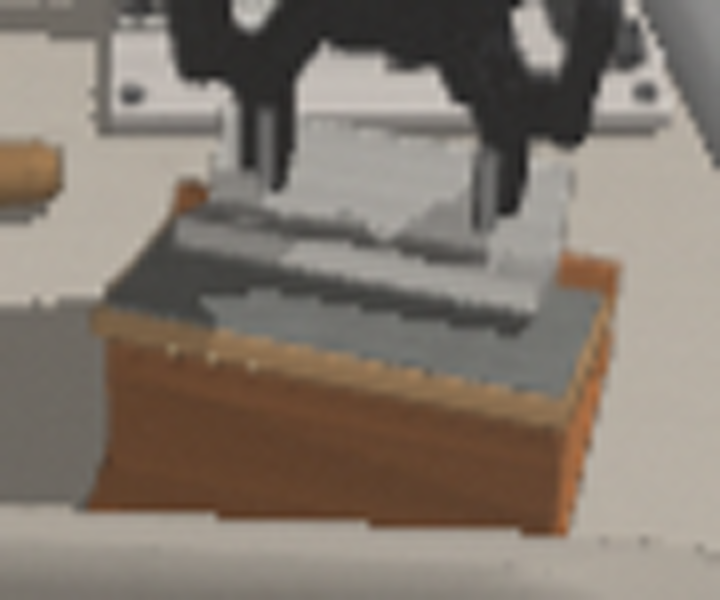

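The base's uphill edge has lifted (shadow under it at (350,300)), so the bracket is at the lip and tipping. I'll back off slowly so it settles down.

```bash
python3 -m handwheel '0.0005 0 -0.0003 0; 0.0005 0 -0.0003 0; 0.0005 0 -0.0003 0; 0.0005 0 -0.0003 0; 0.0005 0 -0.0003 0; 0.0005 0 -0.0003 0; 0.0005 0 -0.0003 0; 0.0005 0 -0.0003 0; 0.0005 0 -0.0003 0; 0.0005 0 -0.0003 0; 0.001 0 -0.0005 0; 0.001 0 -0.0005 0; 0 0 0 0'; python3 - <<'E'
from h import *
for n in("side","top"):
    p,d=viewer.camera(n);np.save(f"pics/s_{n}.npy",d);y0,x0=(235,265) if n=="side" else (210,215)
    cv2.imwrite(f"pics/s_{n}.png",cv2.resize(p[y0:y0+75,x0:x0+90],(720,600),interpolation=cv2.INTER_CUBIC))
E
```

```text
time_s: 26.3
tool_pos: [0.5419, 0.037, 0.0891]
ee_rot: [0.753, 0.658, 0.0, 0.0]
ft_force: [0.3, -0.3, -1.2]
opening: 0.0602
```

View pics/s_side.png

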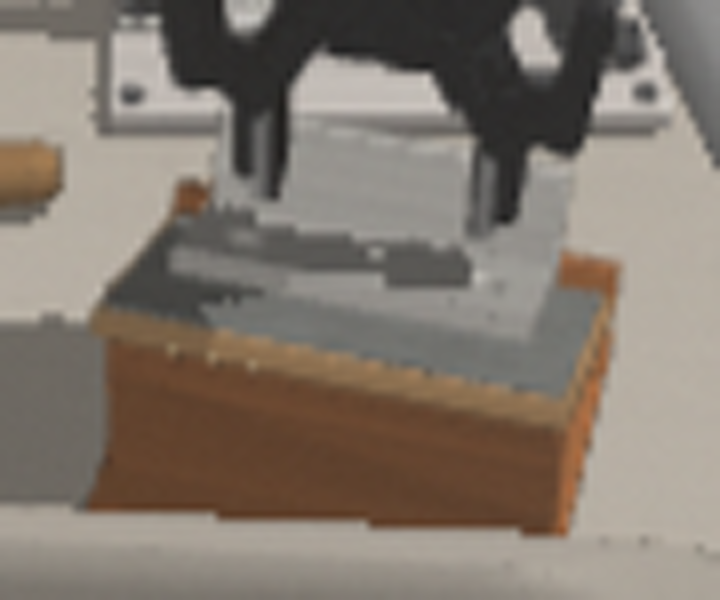

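```bash
python3 -m handwheel '0.003 0 -0.01 0; 0.002 0 -0.03 0; 0 0 -0.045 0; -0.04 0 -0.03 0; -0.045 0 0 0; -0.045 0 0 0; -0.045 0 0 0; -0.045 0 0 0; 0 0 0 0'; python3 - <<'E'
from h import *
for n in("side","top"):
    p,d=viewer.camera(n);np.save(f"pics/t_{n}.npy",d);cv2.imwrite(f"pics/t_{n}_raw.png",p)
p=cv2.imread("pics/t_top_raw.png");cv2.imwrite("pics/t_top.png",cv2.resize(p[210:300,215:305],(600,600),interpolation=cv2.INTER_CUBIC))
p=cv2.imread("pics/t_side_raw.png");cv2.imwrite("pics/t_side.png",cv2.resize(p[235:310,265:355],(720,600),interpolation=cv2.INTER_CUBIC))
E
```

```text
time_s: 27.3
tool_pos: [0.5134, -0.1818, 0.2051]
ee_rot: [0.755, 0.656, -0.0, 0.002]
ft_force: [0.4, 0.1, -0.8]
opening: 0.06
```

View pics/t_top.png

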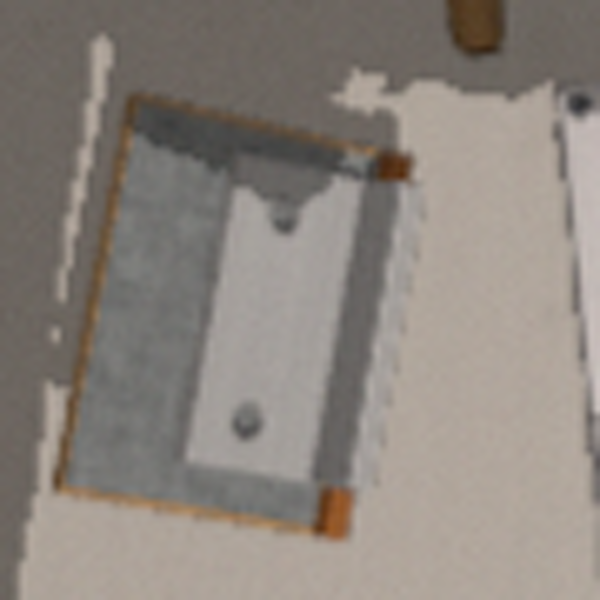

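View pics/t_side.png

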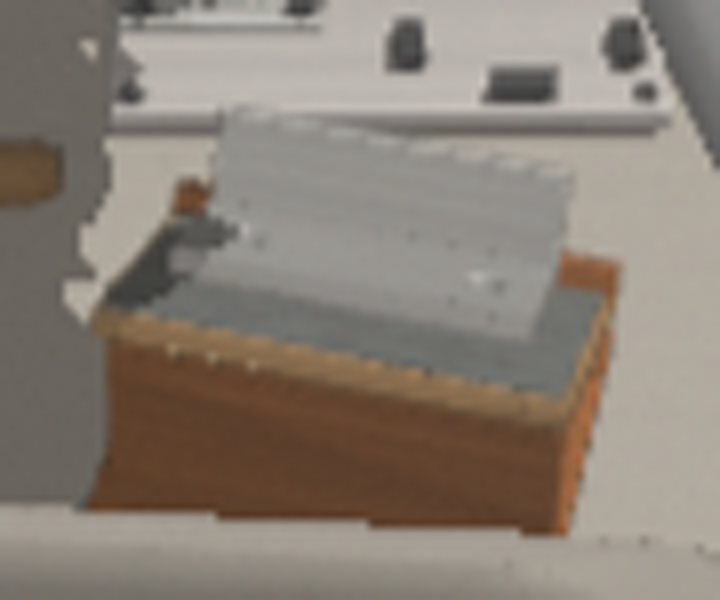

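```bash
cat >> h.py <<'E'
V=np.array([.990,-.139]);U=np.array([.139,.990]);O=np.array([.539,.027])
def onface(n,px,off):
    c=viewer.calibration(n);K=c["camera_matrix"];T=c["cam_to_world"]
    d=T[:3,:3]@np.linalg.solve(K,[*px,1.]);o=T[:3,3]
    nrm=np.array([*(-.5*U),.866]);p0=np.array([*O,.037])+nrm*off
    q=o+d*((p0-o)@nrm)/(d@nrm); e=q-np.array([*O,.037]); s=np.array([*(.866*U),.5])
    return np.round([e[:2]@V*1000, e@s*1000],1)
E
python3 - <<'E'
from h import *
g=lambda X,Y:(215+X/6.667-.43,210+Y/6.667-.43)
for nm,q,off in [("brUpFar",(237,155),.008),("brUpNear",(185,462),.008),("brInNear",(312,483),.008),("brInFar",(363,178),.008),("legTopOutFar",(425,185),.038),("legTopOutNear",(375,490),.038),("lipTopInNear",(315,490),.008),("lipTopInFar",(378,152),.008),("lipOutNear",(347,540),.008),("lipOutFar",(412,155),.008)]: print(nm,onface("top",g(*q),off))
# edge fit: sub-pixel edge of base uphill side using gradient along columns in raw top
p=cv2.cvtColor(cv2.imread("pics/t_top_raw.png"),cv2.COLOR_BGR2GRAY).astype(float)
pts=[]
for v in range(246,277):
    row=cv2.GaussianBlur(p,(3,3),0)[v]; c=int(round(215+(237+(185-237)*((v-210)*6.667-155)/307)/6.667)); w=np.arange(c-3,c+4); gr=np.diff(row[c-4:c+5])[1:-1] ; gr=np.clip(gr,0,None); pts.append((v,(w[:len(gr)]-.5)@gr/gr.sum()+0))
pts=np.array(pts);k=np.polyfit(pts[:,0],pts[:,1],1);res=pts[:,1]-np.polyval(k,pts[:,0]);print(k,res.std())
a,b=[onface("top",(np.polyval(k,v),v),.008) for v in(240,278)];print(a,b,"yaw vs V deg",np.degrees(np.arctan2(a[1]-b[1],a[0]-b[0])))
E
```

```text
brUpFar [55.9 60.4]
brUpNear [-53.2  59.5]
brInNear [-53.3   8.8]
brInFar [57.7  9. ]
legTopOutFar [56.6 -0.4]
legTopOutNear [-52.   -0.6]
lipTopInNear [-55.5   7.1]
lipTopInFar [68.2  4.7]
lipOutNear [-71.2  -9.1]
lipOutFar [70.  -9.5]
[-1.82628533e-01  2.92318246e+02] 0.07489075145952191
[38.5 61.3] [-51.5  61.9] yaw vs V deg -0.38196620472902637
```

```bash
python3 - <<'E'
from h import *
D=np.load("pics/t_side.npy")
print("base",basefit(D,(np.array([(250,225),(530,280),(515,320),(230,270)])*5/8),[265,235]))
a=cv2.imread("pics/t_side_raw.png");b=cv2.imread("pics/t_top_raw.png")
cv2.imwrite("pics/u.png",cv2.resize(np.vstack([a[140:320,170:450],b[140:320,170:450]]),(700,900))[:600] if 0 else np.hstack([cv2.resize(a[140:330,190:400],(400,362)),cv2.resize(b[130:320,190:400],(400,362))]))
s=r.observe();print(s["time_s"],s["ft_force"],s["qd"])
E
```

```text
base (array([0.081037  , 0.50244912, 0.06382185]), np.float64(0.0013611925597389349), 225, 'slope deg', np.float64(26.973461400874374), 'uphill dir', np.float64(80.8380063323769))
27.4 [-0.58128456  0.63106528 -1.59192168] [ 0.04313475 -0.00214601  0.02425472  0.0057835   0.00327015  0.00036589]
```

View pics/u.png

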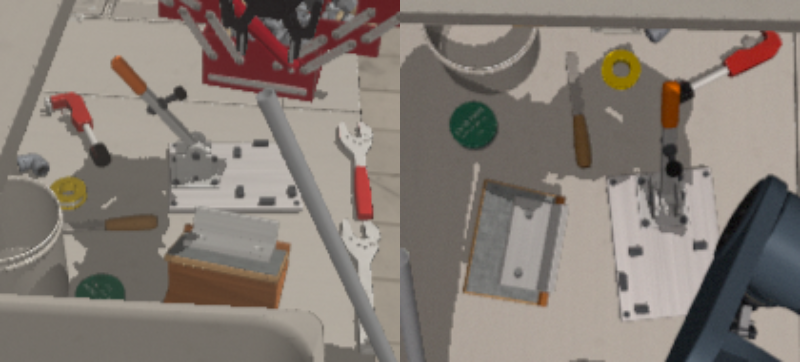

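The side-view fit gives 27.0°, which disagrees with the face. I'll recheck with the top camera, comparing base and face in the same frame.

```bash
python3 - <<'E'
from h import *
def fit(C,poly):
    m=np.zeros((420,560),np.uint8);cv2.fillPoly(m,[np.round(poly).astype(np.int32)],1)
    P=C[m>0]
    for _ in range(4):
        d=(P[:,:2]-O)
        A=np.c_[d@V,d@U,np.ones(len(P))];s=np.linalg.lstsq(A,P[:,2],rcond=None)[0];e=P[:,2]-A@s;P=P[abs(e)<2.5*e.std()]
    return "dz/dV %.3f deg %.2f z0 %.4f sd %.4f n %d"%(s[0],np.degrees(np.arctan(s[1])),s[2],e.std(),len(P))
D=np.mean([np.load("pics/t_top.npy")]+[viewer.camera("top")[1] for _ in range(4)],0)
C=cloud("top",D)
g=lambda a:np.array(a)/6.667+[215,210]
print("base top",fit(C,g([(250,180),(345,195),(305,465),(205,445)])))
print("face top",fit(C,g([(140,130),(215,150),(165,450),(85,470)])))
D=np.mean([np.load("pics/t_side.npy")]+[viewer.camera("side")[1] for _ in range(4)],0);C=cloud("side",D)
h=lambda a:np.array(a)/8+[265,235]
print("base side",fit(C,h([(260,255),(515,300),(510,322),(215,268)])))
print("face side",fit(C,h([(190,300),(520,355),(545,380),(150,302)])))
E
```

```text
base top dz/dV 0.008 deg 29.85 z0 0.0471 sd 0.0009 n 626
face top dz/dV 0.007 deg 29.76 z0 0.0382 sd 0.0008 n 596
base side dz/dV -0.026 deg 48.13 z0 0.0204 sd 0.0035 n 125
face side dz/dV 0.006 deg 30.22 z0 0.0382 sd 0.0003 n 143
```

The top camera, averaged over five frames, gives base 29.85° and face 29.76°. The vertical offset is 8.9 mm, against 9.2 mm for an 8 mm plate lying flat. The side fits took in pixels from the leg and are unreliable. I'm handing in.

```bash
python3 -m handwheel '0 0 0 0; 0 0 0 0'; python3 -c "
from plant import r
print(r.sign_off())"
```

```text
time_s: 28.0
tool_pos: [0.5131, -0.1759, 0.204]
ee_rot: [0.753, 0.658, -0.0, -0.0]
ft_force: [0.1, 0.7, -1.0]
opening: 0.06
the job is handed in; nothing more can be done
None
```

The job is handed in at 28 s. The clamp is thrown open and staying there, and the bracket lies on the filing rest with its leg against the lip.

- **Clamp:** I gripped the orange sleeve, swung the arm past its centre and let go. The last pictures show it still open.
- **Bracket:** I lifted it out by its leg and set its uphill edge on the slope. I eased it down flat inside the loosened jaws so it was never dropped. With the two open fingers I then pushed the leg down to the lip. It tipped briefly against the lip, so I backed off slowly and it settled flat again.

Last checks:
- **Flat:** the bracket base reads 29.85° and the face 29.76° from the top camera. The base sits 8.9 mm above the face where 9.2 mm is expected.
- **Against the lip:** the uphill edge is about 60 mm up from the lip, which means the leg is at the lip to within about 1 mm. Yaw is about 0.4° or less.
- **Centred:** it is 1.5–2 mm off centre toward the far end. I left that uncorrected.
- **Disagreement:** two flatness fits from the side camera gave 27° and 48°. Their regions caught pixels of the leg, so I relied on the top view.
- **Left alone:** the file, tin and spool look unmoved in the pictures; I did not measure them. The gripper is clear of everything.

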